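# Stack coated boards with separator sheets and stake them in the carrier

### The arm

A 6-joint arm with a two-finger parallel gripper is mounted at the origin on the work surface. World frame = base frame: x ahead of the robot, y to its left, z up, the work surface at z = 0. Lengths are in m, angles in rad, forces in N, time in s.
With the tool pointing down it reaches from about 0.275 to 0.825 m from the base axis. Payload 5.2 kg.
Tool frame: the origin (TCP) lies at the very end of the fingers, on their centre line; the grasp point (between the pads) lies 19 mm behind it (tcp_to_grasp is the distance from the TCP to the grasp point, in m); z points along the fingers, y is the line along which they close (so a half turn about z gives the same grasp; the last joint's range is limited). The gripper opens to 93 mm and grips with 3 to 60 N. Pads are 15 mm wide; open, the fingers measure 128 mm over their backs; the gripper's body (75 mm by 188 mm) begins 65 mm behind the grasp point.
Start: joints at [-1.446, 0.259, 1.535, -0, 1.348, -0.203], TCP at [0.177, -0.521, 0.219] pointing down, gripper open.
Joint ranges: [-3.14, 3.14], [-0.91, 2.08], [0.19, 2.58], [-1.22, 4.36], [0.22, 2.71], [-3.12, 3.12]. Speed limits (rad/s): [2.57, 2.57, 3.14, 3.14, 3.14, 3.14].

### API

Orientations are given as a rotation vector (axis times angle).
In Python, from workcell import * gives the robot as it stands.
- The arm moves only by the tool move_arm, never from a script. Its argument "steps" is text: rows parted by semicolons, each of 5 numbers parted by spaces: the closure, from -1 (fully open) to 1 (shut), then the shift along the tool's x, y, z in cm, then the turn about the tool's z in rad. In form: fingers x y z twist; .... A call has 1 to 20 rows; each row shifts and turns the commanded pose from where the row before left it, along the tool's axes as they then stand; what a row does not reach is not made up. A row lasts 1/12 s, in which the tool goes at most 41.7 mm and 7.16 degrees, less where a joint would pass 70% of its speed; a pose out of reach is approached as far as the arm can. A call is refused whole if a number of a shift passes 4.17 or a number of a turn 0.125, either way. A call with a gripper value outside its range is refused whole. The fingers move at their own pace and stop on an object; "grip_force" is the grip in N (left out, the last holds). Time passes only in rows, so rows that do not move let the fingers close. It gives the time, the measured TCP pose, the force, the opening and the grip force at its end, in the units of the state.
- state(): the state, without advancing time (a new reading comes with each control period).
- capture(name): name is "side" or "top" or "wrist"; returns a dict with "pixels" (480x640x3 uint8, red, green, blue), "range_z" (480x640 float32, m along the optical axis (not along the pixel's ray), 0 where there is no reading), "vfov" (degrees; the focal length in pixels is half the picture's height over the tangent of half this angle, whatever the lens; pixels are square), "cx", "cy" (the principal point, pixels), "R" (3x3) and "t" (3): a world point X has camera coordinates R X + t. Camera axes: x right, y down, z forward; pixel columns grow to the right and rows downward; lengths in m; the calibration is good to about 2 mm. A picture is of the moment at which its call begins.
- job_done(): hands the job in; it is judged then, once.
The state is a dict: "t": time; "qpos": joint angles; "qvel": joint speeds; "joint_torque": joint torques, N m; "tcp_pos": TCP position; "orientation": TCP orientation; "force": force on the tool from outside, world axes, zero at the start; "ft_torque": the same for the moment, N m; "finger_gap": finger opening in m; "gripper_force": force on a finger pad.
Only numpy, scipy, OpenCV 4.12 (cv2) and the standard library are available. Lean on these libraries where they do the work, as an engineer would, in place of code of your own. Each camera call takes 0.05 s, during which the arm holds its last target. There are 200 camera calls.

### The job

Build up the stack on the carrier: on the board already there lay a separator sheet, then a board, then the other separator sheet, then the other board, each flat and lined up squarely with the bottom board. Then stake the stack: put every pin that is in the rack through an eye of the carrier, foot down and fully home on its collar, with at least one pin on each long side of the stack. Do not knock over the glue bottle or the varnish tin.

Things in the scene. Friction and masses are not known exactly. Their poses are not given: they have to be found in the camera images.
- carrier: fixed transport carrier: brown wooden base 210 (x) x 160 (y) x 18 mm with four steel eye brackets (upright channels 34 mm long, 52 mm high), two along each long side; the stack stands in the middle between them (8 mm gap on either side of a board). Origin: centre of the underside, on the table; x along its length, z up. Its position and turn vary.
- carrier_mid (a point): centre of the top face of the carrier's base, 18 mm above the table; the stack stands centred here, long axis along the carrier's x
- eye0 (a point): centre of the hole in a carrier eye bracket, at the top face of its steel flange (52 mm above the table). Hole 17 mm across, straight through the 10 mm thick flange (34 x 34 mm); 24 mm of free space under the flange. Eye at carrier (x, y) = (+60, +58) mm
- eye1 (a point): centre of the hole in a carrier eye bracket, at the top face of its steel flange (52 mm above the table). Hole 17 mm across, straight through the 10 mm thick flange (34 x 34 mm); 24 mm of free space under the flange. Eye at carrier (x, y) = (+60, -58) mm
- eye2 (a point): centre of the hole in a carrier eye bracket, at the top face of its steel flange (52 mm above the table). Hole 17 mm across, straight through the 10 mm thick flange (34 x 34 mm); 24 mm of free space under the flange. Eye at carrier (x, y) = (-60, +58) mm
- eye3 (a point): centre of the hole in a carrier eye bracket, at the top face of its steel flange (52 mm above the table). Hole 17 mm across, straight through the 10 mm thick flange (34 x 34 mm); 24 mm of free space under the flange. Eye at carrier (x, y) = (-60, -58) mm
- bottom_board: coated wooden board 180 (x) x 66 (y) x 16 (z) mm, 140 g, light with a white top face, already lying centred on the carrier and lengthwise along it. Origin: centre of the underside.
- board1: loose coated wooden board 180 (x) x 66 (y) x 16 (z) mm, about 140 g, light with a white top face, lying flat on the table white side up at the start, to one side of the carrier; the same as the other one, either may be used first. Origin: centre of the underside, z up.
- sheet1: loose stiff separator sheet of dark brown hardboard 170 (x) x 60 (y) x 6 (z) mm, about 50 g, lying flat on the table at the start, to one side of the carrier; the same as the other one, either may be used first. Origin: centre of the underside, z up.
- board2: loose coated wooden board 180 (x) x 66 (y) x 16 (z) mm, about 140 g, light with a white top face, lying flat on the table white side up at the start, to one side of the carrier; the same as the other one, either may be used first. Origin: centre of the underside, z up.
- sheet2: loose stiff separator sheet of dark brown hardboard 170 (x) x 60 (y) x 6 (z) mm, about 50 g, lying flat on the table at the start, to one side of the carrier; the same as the other one, either may be used first. Origin: centre of the underside, z up.
- rack: fixed wooden pin rack 46 (x) x 200 (y) x 40 (z) mm beyond the carrier, with four holes in a row along its y, 48 mm apart. Origin: centre of the underside.
- pin1: loose steel stake pin 106 mm tall, 160 g, upright in the rack at the start: foot 14 mm across, 30 mm long, chamfered end; collar 26 mm across, 6 mm thick; round grip 18 mm across, 70 mm tall. Origin: centre of the foot end; z up the pin. Home in an eye the collar lies flat on the flange (origin 22 mm above the table). Two to four pins are present, None for an absent one.
- pin2: loose steel stake pin 106 mm tall, 160 g, upright in the rack at the start: foot 14 mm across, 30 mm long, chamfered end; collar 26 mm across, 6 mm thick; round grip 18 mm across, 70 mm tall. Origin: centre of the foot end; z up the pin. Home in an eye the collar lies flat on the flange (origin 22 mm above the table). Two to four pins are present, None for an absent one.
- pin3: loose steel stake pin 106 mm tall, 160 g, upright in the rack at the start: foot 14 mm across, 30 mm long, chamfered end; collar 26 mm across, 6 mm thick; round grip 18 mm across, 70 mm tall. Origin: centre of the foot end; z up the pin. Home in an eye the collar lies flat on the flange (origin 22 mm above the table). Two to four pins are present, None for an absent one.
- pin4: loose steel stake pin 106 mm tall, 160 g, upright in the rack at the start: foot 14 mm across, 30 mm long, chamfered end; collar 26 mm across, 6 mm thick; round grip 18 mm across, 70 mm tall. Origin: centre of the foot end; z up the pin. Home in an eye the collar lies flat on the flange (origin 22 mm above the table). Two to four pins are present, None for an absent one.
- glue_bottle: bystander: glue bottle 56 mm across, 140 mm tall, beyond and left of the rack; leave standing. Origin: centre of the underside.
- varnish_tin: bystander: tin 72 mm across, 90 mm tall, beyond and right of the rack; leave standing. Origin: centre of the underside.
Not all that is in view belongs to the job. Leave any blue look-alike of the pin1 alone.

How it is judged:
On the way, in this order (a step that is already met when the one before it is completed fails the run):
1. a separator sheet lies on the bottom board (((z of sheet1 in the frame of carrier between 0.0315 and 0.0365 m and horizontal distance between sheet1 and carrier_mid below 0.012 m and angle between the x axis of sheet1 and the x axis of carrier, either way round below 0.13 rad and angle between sheet1's own z axis and vertical below 0.06 rad and linear speed of sheet1 below 0.05 m/s) or (z of sheet2 in the frame of carrier between 0.0315 and 0.0365 m and horizontal distance between sheet2 and carrier_mid below 0.012 m and angle between the x axis of sheet2 and the x axis of carrier, either way round below 0.13 rad and angle between sheet2's own z axis and vertical below 0.06 rad and linear speed of sheet2 below 0.05 m/s))), for 0.3 s.
2. a board lies on that sheet (((z of sheet1 in the frame of carrier between 0.0315 and 0.0365 m and horizontal distance between sheet1 and carrier_mid below 0.012 m and angle between the x axis of sheet1 and the x axis of carrier, either way round below 0.13 rad and angle between sheet1's own z axis and vertical below 0.06 rad and linear speed of sheet1 below 0.05 m/s) or (z of sheet2 in the frame of carrier between 0.0315 and 0.0365 m and horizontal distance between sheet2 and carrier_mid below 0.012 m and angle between the x axis of sheet2 and the x axis of carrier, either way round below 0.13 rad and angle between sheet2's own z axis and vertical below 0.06 rad and linear speed of sheet2 below 0.05 m/s)) and ((z of board1 in the frame of carrier between 0.0375 and 0.0425 m and horizontal distance between board1 and carrier_mid below 0.012 m and angle between the x axis of board1 and the x axis of carrier, either way round below 0.13 rad and angle between board1's own z axis and vertical below 0.06 rad and linear speed of board1 below 0.05 m/s) or (z of board2 in the frame of carrier between 0.0375 and 0.0425 m and horizontal distance between board2 and carrier_mid below 0.012 m and angle between the x axis of board2 and the x axis of carrier, either way round below 0.13 rad and angle between board2's own z axis and vertical below 0.06 rad and linear speed of board2 below 0.05 m/s))), for 0.3 s.
3. the other sheet lies on that board (((z of board1 in the frame of carrier between 0.0375 and 0.0425 m and horizontal distance between board1 and carrier_mid below 0.012 m and angle between the x axis of board1 and the x axis of carrier, either way round below 0.13 rad and angle between board1's own z axis and vertical below 0.06 rad and linear speed of board1 below 0.05 m/s) or (z of board2 in the frame of carrier between 0.0375 and 0.0425 m and horizontal distance between board2 and carrier_mid below 0.012 m and angle between the x axis of board2 and the x axis of carrier, either way round below 0.13 rad and angle between board2's own z axis and vertical below 0.06 rad and linear speed of board2 below 0.05 m/s)) and ((z of sheet1 in the frame of carrier between 0.0535 and 0.0585 m and horizontal distance between sheet1 and carrier_mid below 0.012 m and angle between the x axis of sheet1 and the x axis of carrier, either way round below 0.13 rad and angle between sheet1's own z axis and vertical below 0.06 rad and linear speed of sheet1 below 0.05 m/s) or (z of sheet2 in the frame of carrier between 0.0535 and 0.0585 m and horizontal distance between sheet2 and carrier_mid below 0.012 m and angle between the x axis of sheet2 and the x axis of carrier, either way round below 0.13 rad and angle between sheet2's own z axis and vertical below 0.06 rad and linear speed of sheet2 below 0.05 m/s))), for 0.3 s.
4. the other board lies on top (((z of sheet1 in the frame of carrier between 0.0535 and 0.0585 m and horizontal distance between sheet1 and carrier_mid below 0.012 m and angle between the x axis of sheet1 and the x axis of carrier, either way round below 0.13 rad and angle between sheet1's own z axis and vertical below 0.06 rad and linear speed of sheet1 below 0.05 m/s) or (z of sheet2 in the frame of carrier between 0.0535 and 0.0585 m and horizontal distance between sheet2 and carrier_mid below 0.012 m and angle between the x axis of sheet2 and the x axis of carrier, either way round below 0.13 rad and angle between sheet2's own z axis and vertical below 0.06 rad and linear speed of sheet2 below 0.05 m/s)) and ((z of board1 in the frame of carrier between 0.0595 and 0.0645 m and horizontal distance between board1 and carrier_mid below 0.012 m and angle between the x axis of board1 and the x axis of carrier, either way round below 0.13 rad and angle between board1's own z axis and vertical below 0.06 rad and linear speed of board1 below 0.05 m/s) or (z of board2 in the frame of carrier between 0.0595 and 0.0645 m and horizontal distance between board2 and carrier_mid below 0.012 m and angle between the x axis of board2 and the x axis of carrier, either way round below 0.13 rad and angle between board2's own z axis and vertical below 0.06 rad and linear speed of board2 below 0.05 m/s))), for 0.3 s.
At the end, for the whole second after the job is handed in: Bottom board, sheet, board, sheet, board: each within 12 mm of the carrier centre, 0.13 rad of its axis, flat, height within 2.5 mm. Every pin present in an eye: within 5 mm of its axis, collar within 3.5 mm of the flange, tilt under 0.12 rad; at least one pin on each long side (all of step 2 and all of step 4 and horizontal distance between bottom_board and carrier_mid below 0.012 m and angle between the x axis of bottom_board and the x axis of carrier, either way round below 0.13 rad and ((horizontal distance between pin1 and eye0 below 0.005 m and z of pin1 in the frame of carrier between 0.018 and 0.0255 m and angle between pin1's own z axis and vertical below 0.12 rad) or (horizontal distance between pin1 and eye1 below 0.005 m and z of pin1 in the frame of carrier between 0.018 and 0.0255 m and angle between pin1's own z axis and vertical below 0.12 rad) or (horizontal distance between pin1 and eye2 below 0.005 m and z of pin1 in the frame of carrier between 0.018 and 0.0255 m and angle between pin1's own z axis and vertical below 0.12 rad) or (horizontal distance between pin1 and eye3 below 0.005 m and z of pin1 in the frame of carrier between 0.018 and 0.0255 m and angle between pin1's own z axis and vertical below 0.12 rad)) and ((horizontal distance between pin2 and eye0 below 0.005 m and z of pin2 in the frame of carrier between 0.018 and 0.0255 m and angle between pin2's own z axis and vertical below 0.12 rad) or (horizontal distance between pin2 and eye1 below 0.005 m and z of pin2 in the frame of carrier between 0.018 and 0.0255 m and angle between pin2's own z axis and vertical below 0.12 rad) or (horizontal distance between pin2 and eye2 below 0.005 m and z of pin2 in the frame of carrier between 0.018 and 0.0255 m and angle between pin2's own z axis and vertical below 0.12 rad) or (horizontal distance between pin2 and eye3 below 0.005 m and z of pin2 in the frame of carrier between 0.018 and 0.0255 m and angle between pin2's own z axis and vertical below 0.12 rad)) and ((horizontal distance between pin3 and eye0 below 0.005 m and z of pin3 in the frame of carrier between 0.018 and 0.0255 m and angle between pin3's own z axis and vertical below 0.12 rad) or (horizontal distance between pin3 and eye1 below 0.005 m and z of pin3 in the frame of carrier between 0.018 and 0.0255 m and angle between pin3's own z axis and vertical below 0.12 rad) or (horizontal distance between pin3 and eye2 below 0.005 m and z of pin3 in the frame of carrier between 0.018 and 0.0255 m and angle between pin3's own z axis and vertical below 0.12 rad) or (horizontal distance between pin3 and eye3 below 0.005 m and z of pin3 in the frame of carrier between 0.018 and 0.0255 m and angle between pin3's own z axis and vertical below 0.12 rad)) and ((horizontal distance between pin4 and eye0 below 0.005 m and z of pin4 in the frame of carrier between 0.018 and 0.0255 m and angle between pin4's own z axis and vertical below 0.12 rad) or (horizontal distance between pin4 and eye1 below 0.005 m and z of pin4 in the frame of carrier between 0.018 and 0.0255 m and angle between pin4's own z axis and vertical below 0.12 rad) or (horizontal distance between pin4 and eye2 below 0.005 m and z of pin4 in the frame of carrier between 0.018 and 0.0255 m and angle between pin4's own z axis and vertical below 0.12 rad) or (horizontal distance between pin4 and eye3 below 0.005 m and z of pin4 in the frame of carrier between 0.018 and 0.0255 m and angle between pin4's own z axis and vertical below 0.12 rad)) and (horizontal distance between any of pin1, pin2, pin3, pin4 and eye0 below 0.005 m or horizontal distance between any of pin1, pin2, pin3, pin4 and eye2 below 0.005 m) and (horizontal distance between any of pin1, pin2, pin3, pin4 and eye1 below 0.005 m or horizontal distance between any of pin1, pin2, pin3, pin4 and eye3 below 0.005 m)); the robot touches nothing.
It fails at once if the glue bottle is knocked over (angle between glue_bottle's own z axis and vertical above 0.6 rad).
It fails at once if the varnish tin is knocked over (angle between varnish_tin's own z axis and vertical above 0.6 rad).
Of pin1, pin2, pin3, pin4 only 2 to 4 are there at a start; the rules pass over those that are not, and their reading is None.
At some moment in a run one of board1, board2, sheet1, sheet2 may be knocked a few centimetres aside while the robot is not near it.
It also fails if it takes over 210 s, if anything falls off the work surface, if the arm or the gripper's body presses on something with over 40 N, if the wrist force passes 120 N, or if a joint passes its speed limit or range.

## Working session

There is one attempt and no reset: what is moved stays moved. The work goes in short steps, Python scripts to look and compute and a tool call to move; the robot and the scene stay as the last step left them, time stands still between calls to the robot, and variables do not carry over. Pictures are saved under pics/ and viewed, at most 14 in all, crops included, and the job is handed in when it is done.

Besides the shell and the picture viewer there is one more tool, called after ">>>" as name(argument=value, ...) on one line, values as JSON. move_arm: Moves the arm, as the interface text tells. Its arguments: {"type":"object","properties":{"steps":{"type":"string"},"grip_force":{"type":"number"}},"required":["steps"]}

```bash
ls; mkdir -p pics; cat > h.py <<'E'
from workcell import *
import numpy as np, cv2
from scipy.spatial.transform import Rotation as Ro
def cap(n):
    c=capture(n); c['f']=240/np.tan(np.radians(c['vfov'])/2); c['R']=np.array(c['R']);c['t']=np.array(c['t']); return c
def cloud(c):
    v,u=np.mgrid[:480,:640]; z=c['range_z']
    P=np.stack([(u-c['cx'])/c['f']*z,(v-c['cy'])/c['f']*z,z],-1)
    W=(P-c['t'])@c['R']; W[z==0]=np.nan; return W
def ray(c,u,v,h):
    d=np.array([(u-c['cx'])/c['f'],(v-c['cy'])/c['f'],1])@c['R']; o=-c['t']@c['R']
    return o+d*(h-o[2])/d[2]
def save(c,n): cv2.imwrite('pics/'+n,c['pixels'][:,:,::-1])
E
python3 - <<'E'
from h import *
for n in ('top','side'):
    c=cap(n); save(c,n+'0.png'); print(n,c['f'],c['cx'],c['cy'],(-c['t']@c['R']).round(3),c['R'].round(2).tolist())
    np.savez(n+'0.npz',**c)
s=state(); print({k:np.round(v,3).tolist() for k,v in s.items()}); print(Ro.from_rotvec(s['orientation']).as_matrix().round(3))
E
```

```text
pics
top 535.8579165812009 314.8322452553171 229.8302901211412 [ 0.311 -0.008  1.254] [[0.02, -1.0, 0.01], [-0.98, -0.03, -0.21], [0.21, -0.0, -0.98]]
side 486.0913202048993 318.2226975585002 237.81783357919318 [ 0.367 -0.736  0.707] [[0.96, -0.27, 0.02], [-0.16, -0.61, -0.78], [0.22, 0.74, -0.63]]
{'t': 0.1, 'qpos': [-1.446, 0.259, 1.536, 0.0, 1.348, -0.203], 'qvel': [-0.0, 0.0, -0.002, -0.001, 0.002, -0.001], 'joint_torque': [0.002, -43.821, -28.464, 0.072, 0.036, -0.0], 'tcp_pos': [0.177, -0.52, 0.218], 'orientation': [-3.098, -0.512, -0.0], 'force': [0.162, 0.397, 0.326], 'ft_torque': [0.004, -0.021, -0.011], 'gripper_force': 0.0, 'finger_gap': 0.093}
[[ 0.947  0.322 -0.   ]
 [ 0.322 -0.947  0.002]
 [ 0.    -0.002 -1.   ]]
```

View pics/top0.png

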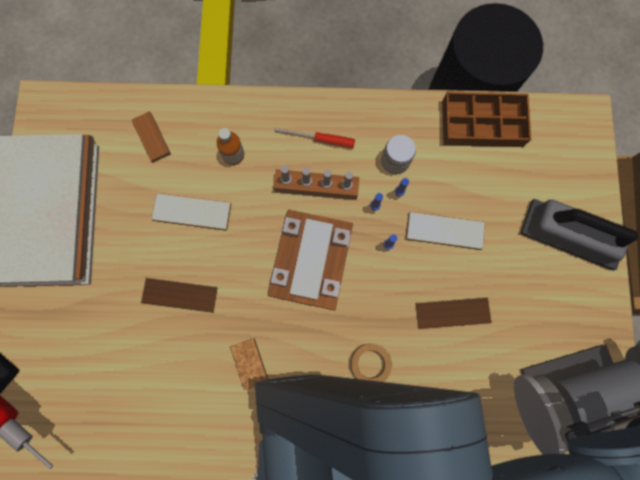

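View pics/side0.png

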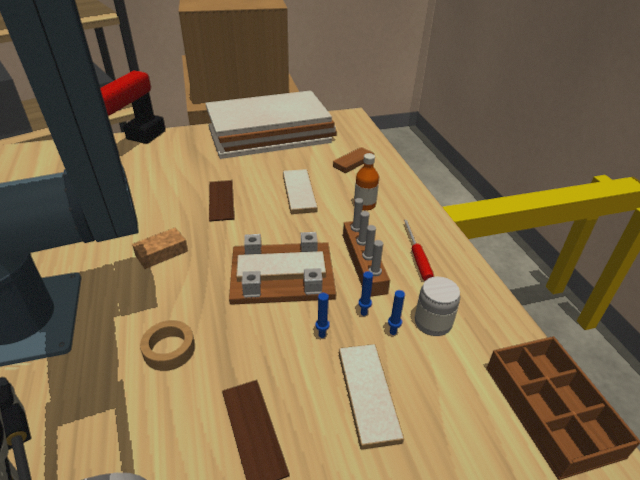

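Top view: carrier (311,259), rack with four grey pins (285,175)–(348,183), loose boards (192,212) and (446,231), sheets (180,295) and (453,313). There are three blue look-alikes at (377,202), (402,187) and (390,242), which I will leave alone. Next I measure everything.

```bash
cat >> h.py <<'E'
def rect(W,m,mode='xy'):
    "min-area rect of the world points in mask: centre, (long, short), angle of long axis, median z"
    p=W[m]; p=p[~np.isnan(p[:,0])]
    (cx,cy),(a,b),th=cv2.minAreaRect((p[:,:2]*1000).astype(np.float32)); th=np.radians(th)
    if a<b: a,b,th=b,a,th+np.pi/2
    th=(th+np.pi/2)%np.pi-np.pi/2
    return np.round([cx,cy,a,b],1).tolist(),round(th,4),round(np.median(p[:,2])*1000,1)
def comps(c,m,h,amin=150):
    "colour mask components -> contour cast onto plane z=h -> rect"
    k,l,st,ce=cv2.connectedComponentsWithStats(m.astype(np.uint8))
    out=[]
    W=cloud(c)
    for i in range(1,k):
        if st[i,4]<amin: continue
        q=(l==i)
        cn=max(cv2.findContours(q.astype(np.uint8),cv2.RETR_EXTERNAL,cv2.CHAIN_APPROX_NONE)[0],key=len)[:,0]
        p=np.array([ray(c,u,v,h)[:2] for u,v in cn])*1000
        (x,y),(a,b),th=cv2.minAreaRect(p.astype(np.float32)); th=np.radians(th)
        if a<b: a,b,th=b,a,th+np.pi/2
        th=(th+np.pi/2)%np.pi-np.pi/2
        out.append((ce[i].round(0).tolist(),np.round([x,y,a,b],1).tolist(),round(th,4),round(float(np.nanmedian(W[q][:,2]))*1000,1)))
    return out
def hsv(c): return cv2.cvtColor(c['pixels'],cv2.COLOR_RGB2HSV)
E
python3 - <<'E'
from h import *
c=dict(np.load('top0.npz')); H=hsv(c); W=cloud(c)
for u,v in [(192,212),(180,295),(453,313),(312,259),(300,225),(291,226),(150,137),(280,180),(285,172)]: print((u,v),H[v,u],W[v,u].round(3))
white=(H[...,1]<50)&(H[...,2]>150)
white[:100]=0; 
print('white h16'); [print(o) for o in comps(c,white,.016)]
dark=(H[...,2]<110)&(H[...,1]>100)
print('dark h6'); [print(o) for o in comps(c,dark,.006)]
# by height
for lo,hi,n in((.045,.060,'flange'),(.028,.042,'bb/rack'),(.013,.024,'base'),(.085,.16,'pins')):
    m=(W[...,2]>lo)&(W[...,2]<hi)&(W[...,0]>.3)&(np.abs(W[...,1])<.35)
    print(n); [print(o) for o in comps(c,m,(lo+hi)/2,25)]
E
```

```text
(192, 212) [ 33  13 173] [0.61  0.283 0.013]
(180, 295) [ 12 145  86] [0.414 0.299 0.006]
(453, 313) [ 12 142  88] [ 0.389 -0.334  0.006]
(312, 259) [105   3 174] [ 0.502 -0.005  0.033]
(300, 225) [ 10  83 111] [0.584 0.025 0.02 ]
(291, 226) [ 13 145 109] [0.582 0.047 0.018]
(150, 137) [ 13 166 132] [0.795 0.398 0.019]
(280, 180) [ 12 100  87] [0.687 0.075 0.041]
(285, 172) [  8  23 122] [0.682 0.06  0.116]
white h16
([38.0, 206.0], [615.5, 656.6, 357.8, 197.5], np.float64(0.0526), 81.8)
([401.0, 147.0], [785.5, -215.3, 68.6, 64.6], np.float64(-1.5435), 90.5)
([191.0, 211.0], [613.3, 286.5, 176.9, 62.8], np.float64(1.4672), 16.4)
([446.0, 230.0], [582.6, -319.6, 177.1, 63.4], np.float64(1.4518), 17.2)
([311.0, 258.0], [507.6, -3.3, 180.2, 64.6], np.float64(-0.1822), 34.8)
([331.0, 287.0], [440.0, -50.9, 36.1, 33.1], np.float64(1.3984), 52.1)
dark h6
([230.0, 42.0], [1067.2, 221.0, 235.9, 10.1], np.float64(0.0017), -208.7)
([485.0, 120.0], [868.6, -424.6, 222.5, 140.8], np.float64(-1.5642), 26.8)
([84.0, 209.0], [622.7, 542.5, 351.2, 8.5], np.float64(0.046), 58.4)
([631.0, 219.0], [59
[... 3033 characters left out ...]
.2, 13.9, 13.8], np.float64(-1.5452), 18.6)
pins
([227.0, 141.0], [748.6, 193.0, 56.9, 53.0], np.float64(1.0596), 102.3)
([400.0, 148.0], [744.3, -195.7, 63.8, 62.8], np.float64(-0.6285), 90.5)
([284.0, 170.0], [684.1, 61.3, 26.3, 16.9], np.float64(0.2266), 115.3)
([305.0, 172.0], [680.5, 14.1, 25.4, 15.5], np.float64(0.0272), 114.6)
([327.0, 175.0], [677.1, -32.4, 25.4, 15.5], np.float64(0.0218), 114.4)
([348.0, 176.0], [673.3, -79.5, 28.0, 17.1], np.float64(-0.2236), 114.9)
([404.0, 182.0], [663.4, -203.4, 21.0, 17.6], np.float64(-0.0081), 104.8)
([378.0, 197.0], [627.5, -146.1, 20.7, 17.5], np.float64(0.002), 105.3)
([392.0, 238.0], [537.0, -176.3, 20.0, 17.3], np.float64(-0.0035), 106.9)
```

Carrier comes out at (506,-1) mm, yaw -0.188. The four flange spacings, base size and heights match the spec. Boards (177x63, z 16) and sheets (168x58, z 6) match too. Next I write a planner that converts targets to tool-axis shifts.

```bash
cat >> h.py <<'E'
def plan(*targets):
    "targets (x,y,z mm, yaw of tool x); prints turn about tool z (rad), then shift along the turned tool axes (cm)"
    s=state(); p=np.array(s['tcp_pos'])*1000; M=Ro.from_rotvec(s['orientation']).as_matrix(); y=np.arctan2(M[1,0],M[0,0])
    print('t %.1f tcp %s yaw %.3f tiltz %s gap %.4f q6 %.2f F %s'%(s['t'],p.round(1),y,M[:2,2].round(4),s['finger_gap'],s['qpos'][5],np.round(s['force'],1)))
    for T in targets:
        T=np.array(T,float); w=T[3]; d=(T[:3]-p)/10
        dy=(w-y+np.pi)%(2*np.pi)-np.pi
        xa=np.array([np.cos(w),np.sin(w),0]); ya=np.array([np.sin(w),-np.cos(w),0])
        print('  ->',T,'turn %.3f shift x %.2f y %.2f z %.2f | q6 %.2f'%(-dy,d@xa,d@ya,-d[2],np.arctan2(T[1],T[0])+np.pi/2-w))
        p=T[:3]; y=w
E
python3 - <<'E'
from h import *
plan((388.9,-333,100,1.675),(388.9,-333,2,1.675),(388.9,-333,120,1.675),(506,-1,120,2.954),(506,-1,37,2.954))
E
```

```text
t 0.1 tcp [ 177.  -520.2  217.9] yaw 0.328 tiltz [-0.0002  0.0017] gap 0.0929 q6 -0.20 F [0.2 0.4 0.3]
  -> [ 388.9   -333.     100.       1.675] turn -1.347 shift x 16.42 y 23.02 z 11.79 | q6 -0.81
  -> [ 388.9   -333.       2.       1.675] turn -0.000 shift x 0.00 y 0.00 z 9.80 | q6 -0.81
  -> [ 388.9   -333.     120.       1.675] turn -0.000 shift x 0.00 y 0.00 z -11.80 | q6 -0.81
  -> [506.     -1.    120.      2.954] turn -1.279 shift x -5.31 y 34.80 z -0.00 | q6 -1.39
  -> [506.     -1.     37.      2.954] turn -0.000 shift x 0.00 y 0.00 z 8.30 | q6 -1.39
```

>>> move_arm(steps="-1 0 0 0 -0.1225; -1 0 0 0 -0.1225; -1 0 0 0 -0.1225; -1 0 0 0 -0.1225; -1 0 0 0 -0.1225; -1 0 0 0 -0.1225; -1 0 0 0 -0.1225; -1 0 0 0 -0.1225; -1 0 0 0 -0.1225; -1 0 0 0 -0.1225; -1 0 0 0 -0.122", grip_force=25)

```text
t: 1.02
tcp_pos: [0.1771, -0.5204, 0.2181]
orientation: [-2.095, -2.34, -0.001]
force: [0.4, 0.1, -0.1]
finger_gap: 0.0926
gripper_force: 0.0
```

>>> move_arm(steps="-1 2.05 2.88 1.47 0; -1 2.05 2.88 1.47 0; -1 2.05 2.88 1.47 0; -1 2.05 2.88 1.47 0; -1 2.05 2.88 1.47 0; -1 2.05 2.88 1.47 0; -1 2.05 2.88 1.47 0; -1 2.05 2.88 1.5 0; -1 0 0 0 0; -1 0 0 0 0; -1 0 0 0 0")

```text
t: 1.93
tcp_pos: [0.3891, -0.3339, 0.1008]
orientation: [-2.101, -2.335, 0.001]
force: [-0.1, -0.7, 0.1]
finger_gap: 0.0929
gripper_force: 0.0
```

```bash
python3 - <<'E'
from h import *
plan((388.9,-333,2,1.675))
c=cap('wrist'); save(c,'w1.png'); W=cloud(c)
m=(W[...,2]>.003)&(W[...,2]<.010); H=hsv(c); m=(H[...,2]<125)&(H[...,1]>100)
print([o for o in comps(c,m,.006,2000)])
c=cap('top');H=hsv(c); print([o for o in comps(c,(H[...,2]<110)&(H[...,1]>100),.006) if 300<o[1][0]<450])
E
```

```text
t 1.9 tcp [ 389.1 -333.9  100.8] yaw 1.676 tiltz [-0.0005 -0.0002] gap 0.0929 q6 -1.03 F [-0.1 -0.7  0.1]
  -> [ 388.9   -333.       2.       1.675] turn 0.001 shift x 0.09 y -0.01 z 9.88 | q6 -0.81
[([322.0, 215.0], [386.4, -305.2, 223.2, 61.2], np.float64(-1.4586), 5.9), ([530.0, 221.0], [552.1, -311.5, 176.5, 12.0], np.float64(1.4568), 8.3), ([486.0, 419.0], [547.2, -466.6, 343.9, 143.1], np.float64(0.0548), 213.3)]
[([179.0, 295.0], [414.6, 300.5, 167.1, 56.1], np.float64(1.4681), 6.2), ([426.0, 314.0], [395.7, -275.1, 141.6, 61.6], np.float64(-0.8682), 5.7)]
```

View pics/w1.png

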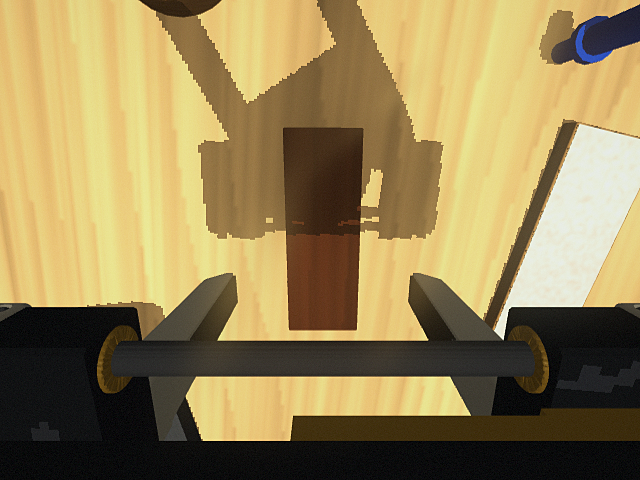

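The wrist view shows the sheet (284–362, 128–330) centred between the fingers and parallel to them. I descend and grip.

>>> move_arm(steps="-1 0.09 0 2.5 0; -1 0 0 2.5 0; -1 0 0 2.5 0; -1 0 0 1.5 0; -1 0 0 0.9 0; -1 0 0 0 0; 0 0 0 0 0; 1 0 0 0 0; 1 0 0 0 0; 1 0 0 0 0; 1 0 0 0 0; 1 0 0 0 0; 1 0 0 0 0; 1 0 0 0 0; 1 0 0 0 0; 1 0 0 0 0")

```text
t: 3.37
tcp_pos: [0.3893, -0.333, 0.0021]
orientation: [2.102, 2.334, -0.0]
force: [-1.4, 0.0, 5.0]
finger_gap: 0.0594
gripper_force: 25.0
```

>>> move_arm(steps="1 0 0 -1 0; 1 0 0 -2.7 0; 1 0 0 -2.7 0; 1 0 0 -2.7 0; 1 0 0 -2.7 0; 1 0 0 0 0; 1 0 0 0 0")

```text
t: 3.95
tcp_pos: [0.3899, -0.3335, 0.1215]
orientation: [2.1, 2.331, -0.001]
force: [-0.2, 0.3, 0.1]
finger_gap: 0.0595
gripper_force: 25.0
```

```bash
python3 - <<'E'
from h import *
plan((506,-1,120,2.954),(506,-1,37,2.954))
E
```

```text
t 4.0 tcp [ 389.9 -333.5  121.5] yaw 1.675 tiltz [ 0.0024 -0.003 ] gap 0.0595 q6 -1.03 F [-0.2  0.3  0.1]
  -> [506.     -1.    120.      2.954] turn -1.279 shift x -5.21 y 34.84 z 0.15 | q6 -1.39
  -> [506.     -1.     37.      2.954] turn -0.000 shift x 0.00 y 0.00 z 8.30 | q6 -1.39
```

>>> move_arm(steps="1 0 0 -0.2 -0.1163; 1 0 0 -0.2 -0.1163; 1 0 0 -0.2 -0.1163; 1 0 0 -0.2 -0.1163; 1 0 0 -0.2 -0.1163; 1 0 0 0 -0.1163; 1 0 0 0 -0.1163; 1 0 0 0 -0.1163; 1 0 0 0 -0.1163; 1 0 0 0 -0.1163; 1 0 0 0 -0.116")

```text
t: 4.87
tcp_pos: [0.3883, -0.3316, 0.128]
orientation: [-0.285, -3.126, -0.004]
force: [-0.1, -0.2, -0.6]
finger_gap: 0.0596
gripper_force: 25.0
```

>>> move_arm(steps="1 -0.52 3.48 0 0; 1 -0.52 3.48 0 0; 1 -0.52 3.48 0 0; 1 -0.52 3.48 0 0; 1 -0.52 3.48 0 0; 1 -0.52 3.48 0 0; 1 -0.52 3.48 0 0; 1 -0.52 3.48 0 0; 1 -0.52 3.48 0 0; 1 -0.53 3.52 0 0; 1 0 0 0 0; 1 0 0 0 0; 1 0 0 0 0")

```text
t: 5.95
tcp_pos: [0.5043, -0.0002, 0.1285]
orientation: [-0.293, -3.125, 0.0]
force: [-0.3, -0.7, -0.2]
finger_gap: 0.0593
gripper_force: 25.0
```

```bash
python3 - <<'E'
from h import *
plan((506,-1,37,2.954))
E
```

```text
t 6.0 tcp [ 5.043e+02 -2.000e-01  1.285e+02] yaw 2.955 tiltz [-0.0028  0.0001] gap 0.0593 q6 -1.61 F [-0.3 -0.7 -0.2]
  -> [506.     -1.     37.      2.954] turn 0.001 shift x -0.18 y -0.05 z 9.15 | q6 -1.39
```

>>> move_arm(steps="1 -0.18 -0.05 2.5 0; 1 0 0 2.5 0; 1 0 0 2 0; 1 0 0 1 0; 1 0 0 0.6 0; 1 0 0 0.5 0; 1 0 0 0 0; 1 0 0 0 0; 1 0 0 0 0; 0 0 0 0 0; -0.5 0 0 0 0; -0.5 0 0 0 0; -0.5 0 0 0 0; -0.5 0 0 0 0")

```text
t: 7.12
tcp_pos: [0.5072, -0.001, 0.039]
orientation: [0.294, 3.127, -0.0]
force: [0.3, -0.2, -0.5]
finger_gap: 0.0695
gripper_force: 0.0
```

>>> move_arm(steps="-0.5 0 0 -0.5 0; -0.5 0 0 -1.5 0; -1 0 0 -3 0; -1 0 0 -3 0; -1 0 0 -3 0; -1 0 0 0 0; -1 0 0 0 0")

```text
t: 7.7
tcp_pos: [0.5084, -0.0013, 0.1509]
orientation: [0.294, 3.123, -0.001]
force: [-1.0, -0.0, -1.1]
finger_gap: 0.0924
gripper_force: 0.0
```

```bash
cat >> h.py <<'E'
def look(zlo=None,zhi=None):
    "rescan the loose boards/sheets from the top; carrier region by height band"
    c=cap('top');H=hsv(c);W=cloud(c)
    for o in comps(c,(H[...,2]<110)&(H[...,1]>100),.006):
        if 250<o[1][0]<750 and 120<o[1][2]<180 and o[1][3]>40: print('sheet',o)
    for o in comps(c,(H[...,1]<50)&(H[...,2]>150),.016):
        if 250<o[1][0]<750 and 120<o[1][2]<200 and o[1][3]<80: print('board',o)
    if zlo:
        m=(W[...,2]>zlo)&(W[...,2]<zhi)&(np.hypot(W[...,0]-.506,W[...,1]+.001)<.12)
        for o in comps(c,m,(zlo+zhi)/2,800): print('stack',o)
    return c
E
python3 - <<'E'
from h import *
look(.037,.047)
plan((613.3,286.5,110,1.467),(613.3,286.5,3,1.467))
E
```

```text
sheet ([298.0, 271.0], [471.2, 43.1, 129.1, 103.9], np.float64(1.3876), 38.1)
sheet ([179.0, 295.0], [414.6, 300.5, 167.3, 57.3], np.float64(1.4734), 6.2)
board ([191.0, 211.0], [613.2, 286.3, 177.3, 63.0], np.float64(1.4667), 16.5)
board ([446.0, 230.0], [582.6, -319.5, 177.4, 63.7], np.float64(1.4558), 17.3)
stack ([307.0, 274.0], [463.3, 5.7, 96.0, 62.9], np.float64(-0.1876), 40.6)
t 7.8 tcp [507.1  -1.1 149.2] yaw 2.954 tiltz [ 0.0012 -0.0003] gap 0.0928 q6 -1.61 F [-1.2 -0.5  0. ]
  -> [613.3   286.5   110.      1.467] turn 1.487 shift x 29.70 y 7.58 z 3.92 | q6 0.54
  -> [613.3   286.5     3.      1.467] turn -0.000 shift x 0.00 y 0.00 z 10.70 | q6 0.54
```

>>> move_arm(steps="-1 0 0 0 0.1239; -1 0 0 0 0.1239; -1 0 0 0 0.1239; -1 0 0 0 0.1239; -1 0 0 0 0.1239; -1 0 0 0 0.1239; -1 0 0 0 0.1239; -1 0 0 0 0.1239; -1 0 0 0 0.1239; -1 0 0 0 0.1239; -1 0 0 0 0.1239; -1 0 0 0 0.1239")

```text
t: 8.75
tcp_pos: [0.5057, -0.0008, 0.1468]
orientation: [-2.338, -2.094, 0.004]
force: [-0.4, -0.1, 0.3]
finger_gap: 0.0928
gripper_force: 0.0
```

>>> move_arm(steps="-1 3.3 0.84 0 0; -1 3.3 0.84 0 0; -1 3.3 0.84 0 0; -1 3.3 0.84 0 0; -1 3.3 0.84 0 0; -1 3.3 0.84 0 0; -1 3.3 0.84 1 0; -1 3.3 0.84 1.4 0; -1 3.3 0.86 1.5 0; -1 0 0 0 0; -1 0 0 0 0; -1 0 0 0 0")

```text
t: 9.75
tcp_pos: [0.612, 0.2859, 0.1079]
orientation: [-2.332, -2.103, 0.005]
force: [1.0, 0.6, -0.7]
finger_gap: 0.0926
gripper_force: 0.0
```

```bash
python3 - <<'E'
from h import *
c=look(.037,.047); save(c,'t2.png')
plan((613.3,286.5,3,1.467))
E
```

```text
sheet ([315.0, 263.0], [495.7, -26.0, 175.2, 87.9], np.float64(-0.205), 40.5)
board ([446.0, 230.0], [582.4, -319.2, 177.9, 63.8], np.float64(1.4558), 17.2)
board ([304.0, 249.0], [519.2, 19.6, 187.7, 60.6], np.float64(-0.4968), 34.8)
stack ([314.0, 261.0], [501.0, -7.9, 178.3, 75.2], np.float64(-0.2052), 40.7)
t 9.8 tcp [612.6 285.4 109. ] yaw 1.467 tiltz [-0.0016 -0.0009] gap 0.0928 q6 0.38 F [0.4 0.4 0.2]
  -> [613.3   286.5     3.      1.467] turn -0.000 shift x 0.11 y 0.06 z 10.60 | q6 0.54
```

View pics/t2.png

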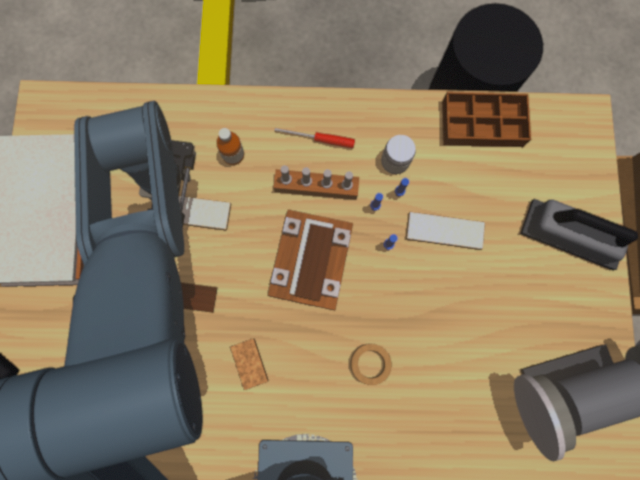

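The view shows the sheet on the stack at (316,262), shifted aside from the bottom board, with a white strip showing on its left and top. It was centred at release, so this is the announced knock. I measure it precisely and put it back before placing a board.

```bash
python3 - <<'E'
from h import *
c=look(); H=hsv(c); W=cloud(c)
for u,v in [(312,262),(320,240),(345,250),(285,250),(322,300)]: print(H[v,u],W[v,u].round(3))
R=np.hypot(W[...,0]-.506,W[...,1]+.001)<.14
for lo in (.0375,.0385):
  m=R&(W[...,2]>lo)&(W[...,2]<.046)&(H[...,1]>100); m=cv2.morphologyEx(m.astype(np.uint8),cv2.MORPH_OPEN,np.ones((5,5)))
  print(comps(c,m,.040,500))
m=R&(H[...,2]<95)&(H[...,1]>100); m=cv2.morphologyEx(m.astype(np.uint8),cv2.MORPH_OPEN,np.ones((7,7)))
print(comps(c,m,.040,500))
cv2.imwrite('pics/crop3.png',cv2.resize(c['pixels'][200:320,250:370,::-1],None,fx=4,fy=4,interpolation=2))
E
```

```text
sheet ([315.0, 263.0], [495.7, -26.0, 175.2, 87.9], np.float64(-0.205), 40.4)
board ([446.0, 230.0], [582.4, -319.2, 177.9, 63.8], np.float64(1.4558), 17.1)
board ([304.0, 249.0], [519.2, 19.6, 187.7, 60.6], np.float64(-0.4968), 34.9)
[ 11 145  93] [ 0.493 -0.005  0.043]
[ 11 143  93] [ 0.545 -0.022  0.042]
[ 12 160 140] [ 0.527 -0.082  0.02 ]
[ 12 158 137] [0.524 0.059 0.018]
[ 12 167 147] [ 0.41 -0.03  0.02]
[]
[]
[]
```

View pics/crop3.png

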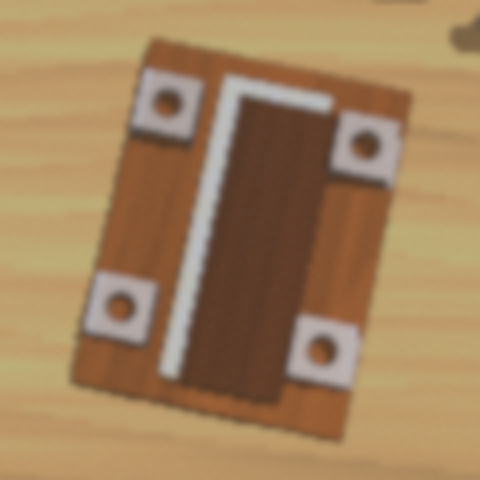

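The crop shows the sheet against the right-hand brackets, clear of the left edge of the board and shifted about 10 mm right and 10 mm down. I measure again with a proper kernel type.

```bash
python3 - <<'E'
from h import *
c=cap('top'); H=hsv(c); W=cloud(c)
R=np.hypot(W[...,0]-.506,W[...,1]+.001)<.14
K=np.ones((5,5),np.uint8)
for m in (R&(W[...,2]>.0375)&(W[...,2]<.047)&(H[...,1]>100), R&(H[...,2]<112)&(H[...,1]>100)):
  m=cv2.morphologyEx(m.astype(np.uint8),cv2.MORPH_OPEN,K); print(m.sum(),comps(c,m,.040,300))
plan((506,-1,150,2.954))
E
```

```text
401 []
1742 [([315.0, 263.0], [493.2, -12.2, 169.2, 56.8], np.float64(-0.1897), 40.5)]
t 9.9 tcp [613.3 285.2 110.3] yaw 1.466 tiltz [ 0.0004 -0.0002] gap 0.0933 q6 0.38 F [-0.6  0.8 -0.6]
  -> [506.     -1.    150.      2.954] turn -1.488 shift x 5.20 y -30.11 z -3.97 | q6 -1.39
```

>>> move_arm(steps="-1 0 0 -0.8 -0.1239; -1 0 0 -0.8 -0.1239; -1 0 0 -0.8 -0.1239; -1 0 0 -0.8 -0.1239; -1 0 0 -0.8 -0.1239; -1 0 0 0 -0.1239; -1 0 0 0 -0.1239; -1 0 0 0 -0.1239; -1 0 0 0 -0.1239; -1 0 0 0 -0.1239; -1 0 0 0 -0.1239; -1 0 0 0 -0.1239")

```text
t: 10.9
tcp_pos: [0.6135, 0.2851, 0.151]
orientation: [0.288, 3.127, 0.001]
force: [-0.8, 1.3, -0.4]
finger_gap: 0.0929
gripper_force: 0.0
```

>>> move_arm(steps="-1 0.68 -3.3 0 0; -1 0.68 -3.3 0 0; -1 0.68 -3.3 0 0; -1 0.68 -3.3 0 0; -1 0.68 -3.3 0 0; -1 0.68 -3.3 0 0; -1 0.68 -3.3 0 0; -1 0.68 -3.3 0 0; -1 0.7 -3.7 0 0; -1 0 0 0 0; -1 0 0 0 0; -1 0 0 0 0")

```text
t: 11.9
tcp_pos: [0.4969, 0.0018, 0.1506]
orientation: [0.298, 3.126, 0.0]
force: [-0.6, 0.1, 0.7]
finger_gap: 0.0931
gripper_force: 0.0
```

```bash
python3 - <<'E'
from h import *
plan((493.8,-11.8,37,2.952))
E
```

```text
t 11.9 tcp [496.9   1.8 150.6] yaw 2.951 tiltz [0.0019 0.0001] gap 0.0931 q6 -1.60 F [-0.6  0.1  0.7]
  -> [493.8   -11.8    37.      2.952] turn -0.001 shift x 0.05 y -1.39 z 11.36 | q6 -1.41
```

>>> move_arm(steps="-1 0.05 -1.39 1 0; -1 0 0 2.5 0; -1 0 0 2.5 0; -1 0 0 2.5 0; -1 0 0 1.5 0; -1 0 0 0.8 0; -1 0 0 0.5 0; -1 0 0 0 0; -1 0 0 0 0; -1 0 0 0 0")

```text
t: 12.73
tcp_pos: [0.4946, -0.0113, 0.0378]
orientation: [0.294, 3.126, -0.0]
force: [0.8, 0.6, 0.2]
finger_gap: 0.0929
gripper_force: 0.0
```

```bash
python3 - <<'E'
from h import *
plan((493.8,-11.8,37,2.952));plan((506,-1,37,2.954))
E
```

```text
t 12.7 tcp [494.6 -11.3  37.8] yaw 2.954 tiltz [ 0.002  -0.0005] gap 0.0929 q6 -1.63 F [0.8 0.6 0.2]
  -> [493.8   -11.8    37.      2.952] turn 0.002 shift x 0.07 y -0.07 z 0.08 | q6 -1.41
t 12.7 tcp [494.6 -11.3  37.8] yaw 2.954 tiltz [ 0.002  -0.0005] gap 0.0929 q6 -1.63 F [0.8 0.6 0.2]
  -> [506.     -1.     37.      2.954] turn 0.000 shift x -0.93 y 1.22 z 0.08 | q6 -1.39
```

>>> move_arm(steps="0.2 0 0 0.1 0; 1 0 0 0 0; 1 0 0 0 0; 1 0 0 0 0; 1 0 0 0 0; 1 0 0 0 0; 1 0 0 0 0; 1 0 0 0 0; 1 0 0 0 0; 1 0 0 -0.8 0; 1 0 0 0 0; 1 0 0 0 0")

```text
t: 13.73
tcp_pos: [0.4932, -0.0092, 0.0439]
orientation: [-0.296, -3.127, -0.005]
force: [-0.1, 9.3, 5.0]
finger_gap: 0.0594
gripper_force: 25.0
```

```bash
python3 - <<'E'
from h import *
plan((506,-1,37,2.954))
E
```

```text
t 13.7 tcp [493.2  -9.2  43.9] yaw 2.953 tiltz [-0.0005  0.0035] gap 0.0594 q6 -1.63 F [-0.1  9.3  5. ]
  -> [506.     -1.     37.      2.954] turn -0.001 shift x -1.10 y 1.05 z 0.69 | q6 -1.39
```

>>> move_arm(steps="1 0 0.25 0.2 0; 1 0 0.25 0 0; 1 0 0.25 0 0; 1 -0.3 0.3 0 0; 1 -0.4 0 -0.3 0; 1 -0.4 0 -0.3 0; 1 0 0 0 0; 1 0 0 0 0; 1 0 0 0 0")

```text
t: 14.48
tcp_pos: [0.5064, -0.0032, 0.0478]
orientation: [-0.295, -3.128, 0.0]
force: [-0.6, -0.4, -0.5]
finger_gap: 0.0593
gripper_force: 25.0
```

```bash
python3 - <<'E'
from h import *
plan((506,-1,37,2.954))
c=cap('wrist'); save(c,'w4.png'); save(cap('side'),'s4.png')
E
```

```text
t 14.5 tcp [506.4  -3.2  47.8] yaw 2.954 tiltz [-0.0001 -0.    ] gap 0.0593 q6 -1.61 F [-0.6 -0.4 -0.5]
  -> [506.     -1.     37.      2.954] turn -0.000 shift x 0.08 y 0.21 z 1.08 | q6 -1.39
```

View pics/w4.png

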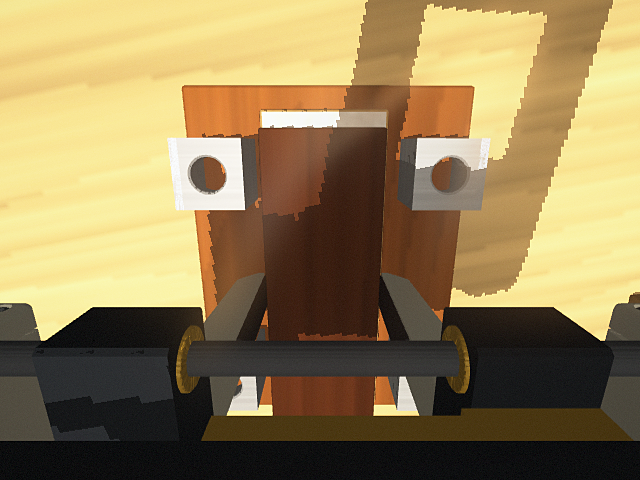

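The wrist view shows the sheet freed (force about 0) and centred sideways on the board (sheet 262–386, board 260–387). I lower and release it.

>>> move_arm(steps="1 0 0.1 0.5 0; 1 0 0 0.4 0; 1 0 0 0.15 0; 1 0 0 0 0; 1 0 0 0 0; 1 0 0 0 0; 0 0 0 0 0; -0.5 0 0 0 0; -0.5 0 0 0 0; -0.5 0 0 0 0; -0.5 0 0 -0.5 0; -0.8 0 0 -2 0; -1 0 0 -4 0; -1 0 0 -4 0; -1 0 0 0 0; -1 0 0 0 0")

```text
t: 15.92
tcp_pos: [0.5085, -0.0025, 0.1452]
orientation: [0.294, 3.121, -0.001]
force: [-1.2, -0.0, -0.1]
finger_gap: 0.0922
gripper_force: 0.0
```

>>> move_arm(steps="-1 0 0 0 0.1239; -1 0 0 0 0.1239; -1 0 0 0 0.1239; -1 0 0 0 0.1239; -1 0 0 0 0.1239; -1 0 0 0 0.1239; -1 0 0 0 0.1239; -1 0 0 0 0.1239; -1 0 0 0 0.1239; -1 0 0 0 0.1239; -1 0 0 0 0.1239; -1 0 0 0 0.1239")

```text
t: 16.92
tcp_pos: [0.5054, -0.0018, 0.1408]
orientation: [-2.338, -2.094, 0.003]
force: [0.4, 0.9, -0.8]
finger_gap: 0.093
gripper_force: 0.0
```

>>> move_arm(steps="-1 3.3 0.84 0 0; -1 3.3 0.84 0 0; -1 3.3 0.84 0 0; -1 3.3 0.84 0 0; -1 3.3 0.84 0 0; -1 3.3 0.84 0 0; -1 3.3 0.84 1 0; -1 3.3 0.84 1.4 0; -1 3.3 0.86 1.5 0; -1 0 0 0 0; -1 0 0 0 0; -1 0 0 0 0")

```text
t: 17.92
tcp_pos: [0.6117, 0.2849, 0.1018]
orientation: [-2.332, -2.103, 0.005]
force: [0.3, -0.7, 0.4]
finger_gap: 0.093
gripper_force: 0.0
```

```bash
cat >> h.py <<'E'
def stack(c,h,dark):
    H=hsv(c); W=cloud(c); R=np.hypot(W[...,0]-.506,W[...,1]+.001)<.14
    m=R&((H[...,2]<112)&(H[...,1]>100) if dark else (H[...,1]<60)&(H[...,2]>140)&(W[...,2]>h-.008))
    m=cv2.morphologyEx(m.astype(np.uint8),cv2.MORPH_OPEN,np.ones((5,5),np.uint8))
    for o in comps(c,m,h,300):
        d=np.array(o[1][:2])-[506,-1]; print('stack',o,'off in carrier',(d@[.982,-.187]).round(1),(d@[.187,.982]).round(1))
E
python3 - <<'E'
from h import *
c=look(); stack(c,.04,1)
plan((613.3,286.5,3,1.467))
E
```

```text
sheet ([311.0, 256.0], [514.9, -3.3, 171.2, 57.2], np.float64(-0.1853), 40.4)
board ([446.0, 230.0], [582.5, -319.2, 177.9, 64.0], np.float64(1.4558), 17.2)
stack ([311.0, 256.0], [509.4, -3.3, 166.6, 55.5], np.float64(-0.1853), 40.4) off in carrier 3.8 -1.6
t 18.0 tcp [612.2 284.5 102.8] yaw 1.467 tiltz [-0.0012 -0.0008] gap 0.0933 q6 0.37 F [0.4 0.  0.6]
  -> [613.3   286.5     3.      1.467] turn -0.000 shift x 0.22 y 0.09 z 9.98 | q6 0.54
```

Sheet is within 4 mm of centre, and I pick the left board.

>>> move_arm(steps="-1 0.22 0.09 2.5 0; -1 0 0 2.5 0; -1 0 0 2.5 0; -1 0 0 1.5 0; -1 0 0 0.9 0; -1 0 0 0 0; 0.2 0 0 0 0; 1 0 0 0 0; 1 0 0 0 0; 1 0 0 0 0; 1 0 0 0 0; 1 0 0 0 0; 1 0 0 0 0; 1 0 0 0 0", grip_force=30)

```text
t: 19.13
tcp_pos: [0.6144, 0.2878, 0.0054]
orientation: [2.333, 2.103, 0.002]
force: [-0.8, -0.6, 6.6]
finger_gap: 0.0658
gripper_force: 30.0
```

>>> move_arm(steps="1 0 0 -1 0; 1 0 0 -2.7 0; 1 0 0 -2.8 0; 1 0 0 -3.5 0; 1 0 0 -3 0; 1 0 0 0 0; 1 0 0 0 0")

```text
t: 19.72
tcp_pos: [0.6151, 0.288, 0.137]
orientation: [2.332, 2.102, 0.007]
force: [1.6, -0.6, -2.0]
finger_gap: 0.0658
gripper_force: 30.0
```

```bash
python3 - <<'E'
from h import *
plan((506,-1,135,2.954),(506,-1,44,2.954))
E
```

```text
t 19.7 tcp [615.1 288.  137. ] yaw 1.467 tiltz [0.0046 0.0013] gap 0.0658 q6 0.38 F [ 1.6 -0.6 -2. ]
  -> [506.     -1.    135.      2.954] turn -1.487 shift x 5.32 y -30.43 z 0.20 | q6 -1.39
  -> [506.     -1.     44.      2.954] turn -0.000 shift x 0.00 y 0.00 z 9.10 | q6 -1.39
```

>>> move_arm(steps="1 0 0 0 -0.1239; 1 0 0 0 -0.1239; 1 0 0 0 -0.1239; 1 0 0 0 -0.1239; 1 0 0 0 -0.1239; 1 0 0 0 -0.1239; 1 0 0 0 -0.1239; 1 0 0 0 -0.1239; 1 0 0 0 -0.1239; 1 0 0 0 -0.1239; 1 0 0 0 -0.1239; 1 0 0 0 -0.1239")

```text
t: 20.72
tcp_pos: [0.6123, 0.2872, 0.1316]
orientation: [-0.284, -3.124, 0.003]
force: [-0.4, 0.3, -1.4]
finger_gap: 0.0657
gripper_force: 30.0
```

>>> move_arm(steps="1 0.59 -3.38 0 0; 1 0.59 -3.38 0 0; 1 0.59 -3.38 0 0; 1 0.59 -3.38 0 0; 1 0.59 -3.38 0 0; 1 0.59 -3.38 0 0; 1 0.59 -3.38 0 0; 1 0.59 -3.38 0 0; 1 0.59 -3.38 0 0; 1 0 0 0 0; 1 0 0 0 0; 1 0 0 0 0; 1 0 0 0 0")

```text
t: 21.8
tcp_pos: [0.5047, -0.0003, 0.1335]
orientation: [-0.293, -3.127, -0.001]
force: [0.9, -0.0, -1.2]
finger_gap: 0.0656
gripper_force: 30.0
```

```bash
python3 - <<'E'
from h import *
plan((506,-1,45,2.954))
E
```

```text
t 21.8 tcp [ 5.047e+02 -3.000e-01  1.335e+02] yaw 2.955 tiltz [-0.0013  0.0008] gap 0.0656 q6 -1.61 F [ 0.9 -0.  -1.2]
  -> [506.     -1.     45.      2.954] turn 0.001 shift x -0.14 y -0.04 z 8.85 | q6 -1.39
```

>>> move_arm(steps="1 -0.14 -0.1 2.5 0; 1 0 0 2.5 0; 1 0 0 2 0; 1 0 0 1 0; 1 0 0 0.5 0; 1 0 0 0.35 0; 1 0 0 0 0; 1 0 0 0 0; 1 0 0 0 0; 0 0 0 0 0; -0.5 0 0 0 0; -0.5 0 0 0 0; -0.5 0 0 0 0; -0.5 0 0 0 0")

```text
t: 22.97
tcp_pos: [0.5063, -0.0027, 0.046]
orientation: [0.295, 3.127, -0.0]
force: [0.2, -0.2, -0.5]
finger_gap: 0.0697
gripper_force: 0.0
```

>>> move_arm(steps="-0.5 0 0 -0.5 0; -0.5 0 0 -1.5 0; -1 0 0 -3.5 0; -1 0 0 -3.5 0; -1 0 0 0 0; -1 0 0 0 0")

```text
t: 23.47
tcp_pos: [0.5078, -0.003, 0.1382]
orientation: [0.294, 3.122, -0.001]
force: [0.0, 0.1, -0.1]
finger_gap: 0.0907
gripper_force: 0.0
```

```bash
python3 - <<'E'
from h import *
look()
plan((414.6,300.5,110,1.470),(414.6,300.5,2,1.470))
E
```

```text
sheet ([179.0, 295.0], [414.3, 300.6, 167.2, 57.3], np.float64(1.4681), 6.2)
board ([446.0, 230.0], [582.5, -319.5, 177.3, 63.4], np.float64(1.4558), 17.1)
t 23.5 tcp [506.4  -2.7 136.5] yaw 2.954 tiltz [ 0.0018 -0.0004] gap 0.0918 q6 -1.61 F [ 0.  -0.5 -1.1]
  -> [414.6  300.5  110.     1.47] turn 1.484 shift x 29.24 y -12.18 z 2.65 | q6 0.73
  -> [414.6  300.5    2.     1.47] turn -0.000 shift x 0.00 y 0.00 z 10.80 | q6 0.73
```

>>> move_arm(steps="-1 0 0 0 0.1237; -1 0 0 0 0.1237; -1 0 0 0 0.1237; -1 0 0 0 0.1237; -1 0 0 0 0.1237; -1 0 0 0 0.1237; -1 0 0 0 0.1237; -1 0 0 0 0.1237; -1 0 0 0 0.1237; -1 0 0 0 0.1237; -1 0 0 0 0.1237; -1 0 0 0 0.1237")

```text
t: 24.52
tcp_pos: [0.5047, -0.0024, 0.1339]
orientation: [-2.335, -2.097, 0.003]
force: [-0.4, 0.6, 0.8]
finger_gap: 0.093
gripper_force: 0.0
```

>>> move_arm(steps="-1 3.25 -1.35 0 0; -1 3.25 -1.35 0 0; -1 3.25 -1.35 0 0; -1 3.25 -1.35 0 0; -1 3.25 -1.35 0 0; -1 3.25 -1.35 0 0; -1 3.25 -1.35 0.8 0; -1 3.25 -1.35 0.8 0; -1 3.25 -1.38 1 0; -1 0 0 0 0; -1 0 0 0 0; -1 0 0 0 0")

```text
t: 25.52
tcp_pos: [0.4137, 0.3001, 0.1086]
orientation: [-2.33, -2.107, 0.004]
force: [-0.9, 0.0, -0.3]
finger_gap: 0.0931
gripper_force: 0.0
```

```bash
python3 - <<'E'
from h import *
c=look(); stack(c,.056,0)
plan((414.5,300.6,2,1.469))
E
```

```text
board ([446.0, 230.0], [582.5, -319.7, 177.0, 63.4], np.float64(1.4552), 17.1)
board ([312.0, 256.0], [513.2, -4.5, 183.3, 65.5], np.float64(-0.1865), 56.7)
stack ([312.0, 256.0], [506.7, -4.1, 178.1, 64.5], np.float64(-0.1859), 56.7) off in carrier 1.3 -2.9
t 25.6 tcp [414.4 299.7 109.1] yaw 1.469 tiltz [-0.0013 -0.0011] gap 0.0929 q6 0.51 F [ 0.5  0.6 -0.2]
  -> [414.5   300.6     2.      1.469] turn 0.000 shift x 0.09 y 0.00 z 10.71 | q6 0.73
```

Board is on (offset 1.3, -2.9 mm; height 56.7 vs 56). I pick the second sheet.

>>> move_arm(steps="-1 0.09 0 2.5 0; -1 0 0 2.5 0; -1 0 0 2.5 0; -1 0 0 2 0; -1 0 0 1.2 0; -1 0 0 0 0; 0.2 0 0 0 0; 1 0 0 0 0; 1 0 0 0 0; 1 0 0 0 0; 1 0 0 0 0; 1 0 0 0 0; 1 0 0 0 0; 1 0 0 0 0", grip_force=25)

```text
t: 26.73
tcp_pos: [0.4148, 0.3016, 0.0031]
orientation: [2.331, 2.106, 0.001]
force: [-0.0, -1.6, 2.0]
finger_gap: 0.0591
gripper_force: 25.0
```

>>> move_arm(steps="1 0 0 -1 0; 1 0 0 -2.7 0; 1 0 0 -2.8 0; 1 0 0 -3.5 0; 1 0 0 -3 0; 1 0 0 0 0; 1 0 0 0 0")

```text
t: 27.32
tcp_pos: [0.4157, 0.3024, 0.1351]
orientation: [2.33, 2.105, 0.007]
force: [-0.6, 0.2, -0.8]
finger_gap: 0.059
gripper_force: 25.0
```

```bash
python3 - <<'E'
from h import *
plan((506,-1,135,2.954),(506,-1,59,2.954))
E
```

```text
t 27.3 tcp [415.7 302.4 135.1] yaw 1.470 tiltz [0.0044 0.0021] gap 0.0590 q6 0.51 F [-0.6  0.2 -0.8]
  -> [506.     -1.    135.      2.954] turn -1.484 shift x -14.53 y -28.12 z 0.01 | q6 -1.39
  -> [506.     -1.     59.      2.954] turn -0.000 shift x 0.00 y 0.00 z 7.60 | q6 -1.39
```

>>> move_arm(steps="1 0 0 0 -0.1237; 1 0 0 0 -0.1237; 1 0 0 0 -0.1237; 1 0 0 0 -0.1237; 1 0 0 0 -0.1237; 1 0 0 0 -0.1237; 1 0 0 0 -0.1237; 1 0 0 0 -0.1237; 1 0 0 0 -0.1237; 1 0 0 0 -0.1237; 1 0 0 0 -0.1237; 1 0 0 0 -0.1237")

```text
t: 28.32
tcp_pos: [0.4132, 0.3011, 0.131]
orientation: [-0.285, -3.125, 0.003]
force: [-0.6, -0.8, 0.5]
finger_gap: 0.0596
gripper_force: 25.0
```

>>> move_arm(steps="1 -1.62 -3.12 0 0; 1 -1.62 -3.12 0 0; 1 -1.62 -3.12 0 0; 1 -1.62 -3.12 0 0; 1 -1.62 -3.12 0 0; 1 -1.62 -3.12 0 0; 1 -1.62 -3.12 0 0; 1 -1.62 -3.12 0 0; 1 -1.6 -3.12 0 0; 1 0 0 0 0; 1 0 0 0 0; 1 0 0 0 0; 1 0 0 0 0")

```text
t: 29.4
tcp_pos: [0.5041, -0.0002, 0.1319]
orientation: [-0.293, -3.126, -0.001]
force: [0.0, 0.5, -0.4]
finger_gap: 0.059
gripper_force: 25.0
```

```bash
python3 - <<'E'
from h import *
plan((506,-1,59,2.954))
E
```

```text
t 29.4 tcp [ 5.041e+02 -2.000e-01  1.319e+02] yaw 2.955 tiltz [-0.0023  0.0009] gap 0.0590 q6 -1.61 F [ 0.   0.5 -0.4]
  -> [506.     -1.     59.      2.954] turn 0.001 shift x -0.21 y -0.04 z 7.29 | q6 -1.39
```

>>> move_arm(steps="1 -0.2 0.05 2.5 0; 1 0 0 2.5 0; 1 0 0 1 0; 1 0 0 0.6 0; 1 0 0 0.4 0; 1 0 0 0.3 0; 1 0 0 0 0; 1 0 0 0 0; 1 0 0 0 0; 0 0 0 0 0; -0.5 0 0 0 0; -0.5 0 0 0 0; -0.5 0 0 0 0; -0.5 0 0 0 0")

```text
t: 30.57
tcp_pos: [0.5074, -0.0014, 0.0599]
orientation: [0.295, 3.127, 0.0]
force: [0.4, -1.0, 0.6]
finger_gap: 0.0695
gripper_force: 0.0
```

>>> move_arm(steps="-0.5 0 0 -0.5 0; -0.5 0 0 -1.5 0; -1 0 0 -3 0; -1 0 0 -3 0; -1 0 0 0 0; -1 0 0 0 0")

```text
t: 31.07
tcp_pos: [0.5087, -0.0016, 0.1418]
orientation: [0.294, 3.123, -0.001]
force: [-0.4, -0.1, -0.9]
finger_gap: 0.0906
gripper_force: 0.0
```

```bash
python3 - <<'E'
from h import *
look()
plan((582.5,-319.5,140,1.455),(582.5,-319.5,4,1.455))
E
```

```text
sheet ([298.0, 271.0], [475.8, 34.4, 122.6, 101.2], np.float64(-1.5453), 60.5)
board ([446.0, 230.0], [582.5, -319.6, 177.1, 63.4], np.float64(1.4558), 17.0)
t 31.1 tcp [507.5  -1.3 140.2] yaw 2.954 tiltz [ 0.0013 -0.0003] gap 0.0921 q6 -1.61 F [-0.2  0.9 -0.5]
  -> [ 582.5   -319.5    140.       1.455] turn 1.499 shift x -30.74 y 11.13 z 0.02 | q6 -0.39
  -> [ 582.5   -319.5      4.       1.455] turn -0.000 shift x 0.00 y 0.00 z 13.60 | q6 -0.39
```

>>> move_arm(steps="-1 0 0 0 0.1249; -1 0 0 0 0.1249; -1 0 0 0 0.1249; -1 0 0 0 0.1249; -1 0 0 0 0.1249; -1 0 0 0 0.1249; -1 0 0 0 0.1249; -1 0 0 0 0.1249; -1 0 0 0 0.1249; -1 0 0 0 0.1249; -1 0 0 0 0.1249; -1 0 0 0 0.1249")

```text
t: 32.12
tcp_pos: [0.506, -0.0011, 0.138]
orientation: [-2.351, -2.08, 0.003]
force: [0.4, -0.2, 0.2]
finger_gap: 0.093
gripper_force: 0.0
```

>>> move_arm(steps="-1 -3.42 1.24 0 0; -1 -3.42 1.24 0 0; -1 -3.42 1.24 0 0; -1 -3.42 1.24 0 0; -1 -3.42 1.24 0 0; -1 -3.42 1.24 0 0; -1 -3.42 1.24 0 0; -1 -3.42 1.24 0 0; -1 -3.4 1.24 0 0; -1 0 0 0 0; -1 0 0 0 0; -1 0 0 0 0")

```text
t: 33.12
tcp_pos: [0.5815, -0.3188, 0.1377]
orientation: [-2.344, -2.086, 0.0]
force: [-0.3, 1.0, -0.3]
finger_gap: 0.0927
gripper_force: 0.0
```

```bash
python3 - <<'E'
from h import *
c=look(); stack(c,.062,1)
plan((582.5,-319.5,4,1.455))
save(c,'t5.png')
E
```

```text
stack ([313.0, 238.0], [542.6, -6.2, 90.3, 60.6], np.float64(-0.1868), 62.2) off in carrier 36.9 1.7
t 33.2 tcp [ 581.7 -318.2  138.3] yaw 1.455 tiltz [-0.0024  0.0024] gap 0.0929 q6 -0.55 F [-0.1 -0.1 -0.9]
  -> [ 582.5   -319.5      4.       1.455] turn 0.000 shift x -0.12 y 0.09 z 13.43 | q6 -0.39
```

The visible half of the sheet is in place (far end at +82 mm, expected about +85). I pick the last board.

>>> move_arm(steps="-1 -0.12 0.09 3 0; -1 0 0 3 0; -1 0 0 3 0; -1 0 0 2.5 0; -1 0 0 1.2 0; -1 0 0 0.7 0; -1 0 0 0 0; 0.2 0 0 0 0; 1 0 0 0 0; 1 0 0 0 0; 1 0 0 0 0; 1 0 0 0 0; 1 0 0 0 0; 1 0 0 0 0; 1 0 0 0 0", grip_force=30)

```text
t: 34.42
tcp_pos: [0.5836, -0.3214, 0.0069]
orientation: [2.345, 2.088, 0.0]
force: [-1.2, 0.5, 6.5]
finger_gap: 0.0655
gripper_force: 30.0
```

>>> move_arm(steps="1 0 0 -1 0; 1 0 0 -3 0; 1 0 0 -3.4 0; 1 0 0 -3.5 0; 1 0 0 -3 0; 1 0 0 0 0; 1 0 0 0 0")

```text
t: 35.0
tcp_pos: [0.5845, -0.3218, 0.1475]
orientation: [2.343, 2.086, 0.002]
force: [-0.7, 0.1, -1.9]
finger_gap: 0.0657
gripper_force: 30.0
```

```bash
python3 - <<'E'
from h import *
plan((506,-1,140,2.954),(506,-1,67,2.954))
E
```

```text
t 35.0 tcp [ 584.5 -321.8  147.5] yaw 1.455 tiltz [ 0.0041 -0.0031] gap 0.0657 q6 -0.55 F [-0.7  0.1 -1.9]
  -> [506.     -1.    140.      2.954] turn -1.499 shift x 13.69 y 30.06 z 0.75 | q6 -1.39
  -> [506.     -1.     67.      2.954] turn -0.000 shift x 0.00 y 0.00 z 7.30 | q6 -1.39
```

>>> move_arm(steps="1 0 0 0 -0.1249; 1 0 0 0 -0.1249; 1 0 0 0 -0.1249; 1 0 0 0 -0.1249; 1 0 0 0 -0.1249; 1 0 0 0 -0.1249; 1 0 0 0 -0.1249; 1 0 0 0 -0.1249; 1 0 0 0 -0.1249; 1 0 0 0 -0.1249; 1 0 0 0 -0.1249; 1 0 0 0 -0.1249")

```text
t: 36.0
tcp_pos: [0.5821, -0.3201, 0.1421]
orientation: [-0.285, -3.125, -0.004]
force: [-0.5, 0.2, -1.5]
finger_gap: 0.0652
gripper_force: 30.0
```

>>> move_arm(steps="1 1.52 3.34 0 0; 1 1.52 3.34 0 0; 1 1.52 3.34 0 0; 1 1.52 3.34 0 0; 1 1.52 3.34 0 0; 1 1.52 3.34 0 0; 1 1.52 3.34 0 0; 1 1.52 3.34 0 0; 1 1.52 3.34 0 0; 1 0 0 0 0; 1 0 0 0 0; 1 0 0 0 0; 1 0 0 0 0")

```text
t: 37.08
tcp_pos: [0.5051, -0.0012, 0.144]
orientation: [-0.296, -3.127, 0.0]
force: [-0.0, 0.9, -1.2]
finger_gap: 0.0658
gripper_force: 30.0
```

```bash
python3 - <<'E'
from h import *
plan((506,-1,68,2.954))
E
```

```text
t 37.1 tcp [505.1  -1.2 144. ] yaw 2.953 tiltz [-0.0011 -0.0002] gap 0.0658 q6 -1.61 F [-0.   0.9 -1.2]
  -> [506.     -1.     68.      2.954] turn -0.001 shift x -0.09 y 0.04 z 7.60 | q6 -1.39
```

>>> move_arm(steps="1 -0.1 0.05 2.5 0; 1 0 0 2.5 0; 1 0 0 1 0; 1 0 0 0.7 0; 1 0 0 0.5 0; 1 0 0 0.4 0; 1 0 0 0 0; 1 0 0 0 0; 1 0 0 0 0; 0 0 0 0 0; -0.5 0 0 0 0; -0.5 0 0 0 0; -0.5 0 0 0 0; -0.5 0 0 0 0")

```text
t: 38.25
tcp_pos: [0.5063, 0.0001, 0.069]
orientation: [0.294, 3.127, -0.0]
force: [-1.0, 0.2, 0.2]
finger_gap: 0.0697
gripper_force: 0.0
```

>>> move_arm(steps="-0.5 0 0 -0.5 0; -0.5 0 0 -1.5 0; -1 0 0 -3.5 0; -1 0 0 -3.5 0; -1 0 0 -2 0; -1 0 0 0 0; -1 0 0 0 0")

```text
t: 38.83
tcp_pos: [0.5069, -0.0, 0.1802]
orientation: [0.294, 3.124, -0.001]
force: [-0.2, 0.2, -0.3]
finger_gap: 0.0924
gripper_force: 0.0
```

```bash
python3 - <<'E'
from h import *
# pins from the first pictures: grip top disc, two views
for n in ('top','side'):
    c=dict(np.load(n+'0.npz')); W=cloud(c); H=hsv(c)
    rk=(W[...,0]>.65)&(W[...,0]<.72)&(np.abs(W[...,1]+.009)<.11)
    m=rk&(W[...,2]>.112)&(W[...,2]<.122)
    for o in comps(c,m,.116,15): print(n,'top disc',o[:2],o[3])
    k,l,st,ce=cv2.connectedComponentsWithStats((rk&(W[...,2]>.06)).astype(np.uint8))
    for i in range(1,k):
        if st[i,4]>20: q=W[l==i]; print(n,'shaft mean',st[i,4],(q.mean(0)*1000).round(1))
plan((506,-1,160,1.497))
E
```

```text
top top disc ([284.0, 169.0], [690.2, 62.9, 17.7, 16.1]) 116.6
top top disc ([306.0, 171.0], [687.2, 14.3, 16.3, 15.6]) 116.6
top top disc ([327.0, 173.0], [682.7, -32.5, 18.6, 15.6]) 115.6
top top disc ([348.0, 175.0], [680.5, -81.4, 16.3, 15.6]) 116.4
top shaft mean 106 [687.   62.1 101.5]
top shaft mean 107 [683.6  14.4 101.2]
top shaft mean 103 [680.3 -32.9 101.7]
top shaft mean 109 [677.  -80.4 100.9]
side top disc ([359.0, 201.0], [687.6, 58.7, 23.3, 15.0]) 116.6
side top disc ([365.0, 214.0], [685.2, 11.4, 21.4, 16.5]) 116.6
side top disc ([371.0, 228.0], [680.4, -37.1, 23.4, 15.9]) 116.4
side top disc ([378.0, 243.0], [677.6, -85.5, 24.3, 17.1]) 116.3
side shaft mean 873 [681.1 -20.5  94. ]
t 38.8 tcp [506.9  -0.  180.2] yaw 2.954 tiltz [ 0.0033 -0.0007] gap 0.0924 q6 -1.60 F [-0.2  0.2 -0.3]
  -> [506.     -1.    160.      1.497] turn 1.457 shift x -0.10 y -0.09 z 2.02 | q6 0.07
```

>>> move_arm(steps="-1 0 0 0 0.1209; -1 0 0 0 0.1209; -1 0 0 0 0.1209; -1 0 0 0 0.1209; -1 0 0 0 0.1209; -1 0 0 0 0.1209; -1 0 0 0 0.1209; -1 0 0 0 0.1209; -1 0 0 0 0.1209; -1 0 0 0 0.1209; -1 0 0 0 0.1209; -1 0 0 0 0.1209; -1 0 0 0 0; -1 0 0 0 0")

```text
t: 40.0
tcp_pos: [0.5052, 0.0003, 0.1774]
orientation: [-2.29, -2.147, 0.002]
force: [0.0, -0.5, -0.8]
finger_gap: 0.093
gripper_force: 0.0
```

```bash
python3 - <<'E'
from h import *
plan((690,62.7,145,1.504))
E
```

```text
t 40.0 tcp [5.052e+02 3.000e-01 1.774e+02] yaw 1.507 tiltz [-0.0027  0.0006] gap 0.0930 q6 -0.16 F [ 0.  -0.5 -0.8]
  -> [690.     62.7   145.      1.504] turn 0.003 shift x 7.46 y 18.02 z 3.24 | q6 0.16
```

>>> move_arm(steps="-1 1.07 2.57 0 0.003; -1 1.07 2.57 0 0; -1 1.07 2.57 0 0; -1 1.07 2.57 0.6 0; -1 1.07 2.57 0.8 0; -1 1.07 2.57 0.9 0; -1 1.04 2.6 0.9 0; -1 0 0 0 0; -1 0 0 0 0; -1 0 0 0 0; -1 0 0 0 0; -1 0 0 0 0")

```text
t: 41.0
tcp_pos: [0.6906, 0.0614, 0.1478]
orientation: [2.298, 2.141, 0.001]
force: [-0.9, 0.1, 0.6]
finger_gap: 0.0931
gripper_force: 0.0
```

```bash
python3 - <<'E'
from h import *
plan((690,62.7,73,1.504))
c=cap('wrist'); save(c,'w6.png')
W=cloud(c); m=(W[...,2]>.112)&(W[...,2]<.121)&(np.abs(W[...,0]-.685)<.03)
for o in comps(c,m,.116,60): print(o)
c=cap('top'); stack(c,.078,0)
E
```

```text
t 41.0 tcp [690.6  61.4 147.8] yaw 1.500 tiltz [ 0.0008 -0.0002] gap 0.0931 q6 -0.00 F [-0.9  0.1  0.6]
  -> [690.     62.7    73.      1.504] turn -0.004 shift x 0.12 y -0.06 z 7.48 | q6 0.16
([322.0, 264.0], [690.7, 62.8, 18.7, 17.7], np.float64(1.1629), 115.9)
([322.0, 330.0], [687.4, 17.0, 17.4, 16.5], np.float64(-0.0715), 115.8)
([322.0, 391.0], [684.0, -31.8, 21.1, 17.0], np.float64(1.4897), 115.8)
stack ([310.0, 256.0], [502.6, 0.1, 178.7, 64.9], np.float64(-0.1874), 78.8) off in carrier -3.5 0.4
```

View pics/w6.png

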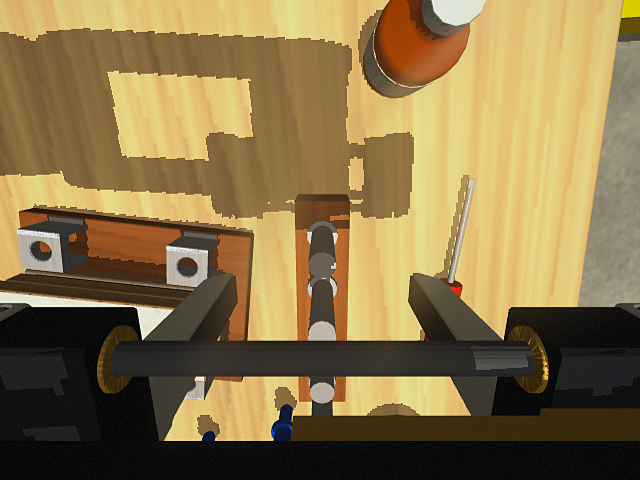

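The wrist view shows the first grey pin top at (322,264), measured at (690.7,62.8), which agrees with the top view. It is grey, so not a blue look-alike. The stack top is at 78.8 mm, offset (-3.5, 0.4).

>>> move_arm(steps="-1 0.13 0 2 0; -1 0 0 2.5 0; -1 0 0 2 0; -1 0 0 1 0; -1 0 0 0 0; 0 0 0 0 0; 1 0 0 0 0; 1 0 0 0 0; 1 0 0 0 0; 1 0 0 0 0; 1 0 0 0 0; 1 0 0 0 0; 1 0 0 0 0; 1 0 0 0 0; 1 0 0 0 0; 1 0 0 0 0; 1 0 0 0 0; 1 0 0 0 0; 1 0 0 0 0", grip_force=35)

```text
t: 42.68
tcp_pos: [0.6912, 0.0632, 0.0717]
orientation: [-2.299, -2.141, 0.0]
force: [0.5, -0.2, -0.0]
finger_gap: 0.0175
gripper_force: 35.0
```

```bash
python3 - <<'E'
from h import *
plan((690.4,62.8,73,1.504))
E
```

```text
t 42.7 tcp [691.2  63.2  71.7] yaw 1.500 tiltz [-0.0002  0.    ] gap 0.0175 q6 0.00 F [ 0.5 -0.2 -0. ]
  -> [690.4    62.8    73.      1.504] turn -0.004 shift x -0.04 y -0.07 z -0.13 | q6 0.16
```

>>> move_arm(steps="1 0 0 -1 0; 1 0 0 -2.5 0; 1 0 0 -2.75 0; 1 0 0 -2.75 0; 1 0 0 0 0; 1 -0.13 -2.58 0 0; 1 -0.13 -2.58 0 0; 1 -0.13 -2.58 0 0; 1 -0.13 -2.58 0 0; 1 -0.13 -2.58 0 0; 1 -0.13 -2.58 0 0; 1 -0.13 -2.58 0 0; 1 -0.13 -2.58 0 0; 1 -0.15 -2.58 0 0; 1 0 0 0 0; 1 0 0 0 0; 1 0 0 0 0; 1 0 0 0 0; 1 0 0 0 0")

```text
t: 44.27
tcp_pos: [0.4598, 0.0675, 0.1617]
orientation: [2.299, 2.141, 0.001]
force: [-0.4, 0.2, -1.4]
finger_gap: 0.0175
gripper_force: 35.0
```

```bash
python3 - <<'E'
from h import *
plan((457.9,67.2,85,1.501))
c=cap('wrist'); save(c,'w7.png')
E
```

```text
t 44.3 tcp [459.8  67.5 161.7] yaw 1.500 tiltz [ 0.0005 -0.    ] gap 0.0175 q6 -0.02 F [-0.4  0.2 -1.4]
  -> [457.9    67.2    85.      1.501] turn -0.001 shift x -0.05 y -0.19 z 7.67 | q6 0.22
```

View pics/w7.png

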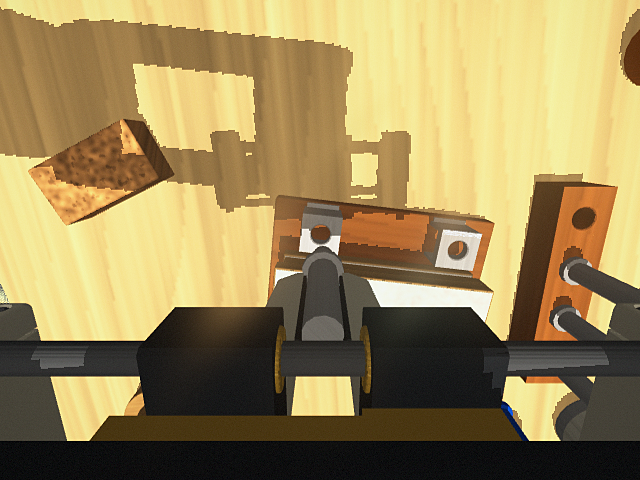

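The wrist view shows the pin held upright, eye2's hole at about (320,233) and eye0's at about (457,249). I measure those holes on the flange plane.

```bash
cat >> h.py <<'E'
def holes(c,guess):
    "dark hole in a bright flange near a pixel guess -> world at z=.052"
    H=hsv(c)
    for u,v in guess:
        m=np.zeros((480,640),np.uint8); s=H[v-22:v+22,u-22:u+22]; m[v-22:v+22,u-22:u+22]=~((s[...,1]<60)&(s[...,2]>120))
        k,l,st,ce=cv2.connectedComponentsWithStats(m); i=l[v,u]
        if i: x,y,w,h=st[i,:4]; print((u,v),st[i].tolist(),'world',(ray(c,x+(w-1)/2,y+(h-1)/2,.052)*1000).round(1))
E
python3 - <<'E'
from h import *
c=cap('wrist'); holes(c,[(320,233),(457,249)])
E
```

```text
(320, 233) [311, 222, 31, 33, 420] world [462.7  63.8  52. ]
(457, 249) [448, 241, 20, 19, 286] world [575.6  44.9  52. ]
```

>>> move_arm(steps="1 0 -0.1 1.5 0; 1 0 0 2 0; 1 0 0 1 0; 1 0 0 0.5 0; 1 0 0 0.5 0; 1 0 0 0.4 0; 1 0 0 0.4 0; 1 0 0 0 0; 1 0 0 0 0")

```text
t: 45.12
tcp_pos: [0.4579, 0.0678, 0.0989]
orientation: [2.299, 2.141, 0.0]
force: [-0.1, 1.2, -1.7]
finger_gap: 0.0176
gripper_force: 35.0
```

```bash
python3 - <<'E'
from h import *
plan((457.9,67.2,84.5,1.501))
E
```

```text
t 45.1 tcp [457.9  67.8  98.9] yaw 1.500 tiltz [ 0.0002 -0.    ] gap 0.0176 q6 -0.02 F [-0.1  1.2 -1.7]
  -> [457.9    67.2    84.5     1.501] turn -0.001 shift x -0.06 y 0.00 z 1.44 | q6 0.22
```

Foot is 15 mm in with no resistance. I lower it home, release and retreat.

>>> move_arm(steps="1 0 0 0.5 0; 1 0 0 0.4 0; 1 0 0 0.3 0; 1 0 0 0.1 0; 1 0 0 0 0; 1 0 0 0 0; 0.5 0 0 0 0; 0 0 0 0 0; 0 0 0 0 0; 0 0 0 0 0; 0 0 0 0 0; 0 0 0 -1.5 0; 0 0 0 -2.5 0; -0.5 0 0 -3 0; -1 0 0 0 0; -1 0 0 0 0")

```text
t: 46.45
tcp_pos: [0.4591, 0.0677, 0.1574]
orientation: [2.296, 2.139, 0.005]
force: [0.2, -0.2, 0.6]
finger_gap: 0.0616
gripper_force: 0.0
```

```bash
python3 - <<'E'
from h import *
c=cap('wrist'); W=cloud(c)
m=(W[...,2]>.118)&(W[...,2]<.140)&(np.hypot(W[...,0]-.458,W[...,1]-.067)<.03)
for o in comps(c,m,.128,60): print(o)
plan((680.4,-81.1,150,1.501),(680.4,-81.1,73,1.501))
E
```

```text
([320.0, 267.0], [458.4, 68.4, 20.6, 16.9], np.float64(1.4977), 127.9)
t 46.5 tcp [457.9  67.8 156. ] yaw 1.500 tiltz [ 0.0012 -0.0001] gap 0.0658 q6 -0.02 F [-0.2  0.3 -0.2]
  -> [680.4   -81.1   150.      1.501] turn -0.001 shift x -13.30 y 23.23 z 0.60 | q6 -0.05
  -> [680.4   -81.1    73.      1.501] turn -0.000 shift x 0.00 y 0.00 z 7.70 | q6 -0.05
```

>>> move_arm(steps="-1 -1.48 2.58 0 0; -1 -1.48 2.58 0 0; -1 -1.48 2.58 0 0; -1 -1.48 2.58 0 0; -1 -1.48 2.58 0 0; -1 -1.48 2.58 0 0; -1 -1.48 2.58 0 0; -1 -1.48 2.58 0.3 0; -1 -1.46 2.59 0.3 0; -1 0 0 0 0; -1 0 0 0 0; -1 0 0 0 0; -1 0 0 0 0; -1 0 0 0 0")

```text
t: 47.67
tcp_pos: [0.6792, -0.0804, 0.1499]
orientation: [-2.297, -2.142, 0.0]
force: [-0.5, 0.2, 0.1]
finger_gap: 0.093
gripper_force: 0.0
```

```bash
cat >> h.py <<'E'
def pintop(x,y,h):
    c=cap('wrist'); W=cloud(c)
    m=(W[...,2]>h-.005)&(W[...,2]<h+.005)&(np.hypot(W[...,0]-x/1000,W[...,1]-y/1000)<.025)
    for o in comps(c,m,h,60): print(o)
E
python3 - <<'E'
from h import *
pintop(680.4,-81.1,.116); plan((680.4,-81.1,73,1.501))
E
```

```text
([324.0, 265.0], [680.2, -80.4, 19.0, 17.2], np.float64(1.5004), 115.9)
t 47.7 tcp [679.4 -80.5 150.1] yaw 1.501 tiltz [0.     0.0001] gap 0.0927 q6 -0.21 F [0.1 0.2 0.6]
  -> [680.4   -81.1    73.      1.501] turn -0.000 shift x -0.06 y 0.10 z 7.71 | q6 -0.05
```

>>> move_arm(steps="-1 -0.05 0.1 2 0; -1 0 0 2.5 0; -1 0 0 2.2 0; -1 0 0 1 0; -1 0 0 0 0; 0 0 0 0 0; 1 0 0 0 0; 1 0 0 0 0; 1 0 0 0 0; 1 0 0 0 0; 1 0 0 0 0; 1 0 0 0 0; 1 0 0 0 0; 1 0 0 0 0; 1 0 0 0 0; 1 0 0 0 0; 1 0 0 0 0; 1 0 0 0 0; 1 0 0 0 0")

```text
t: 49.3
tcp_pos: [0.6809, -0.0819, 0.0727]
orientation: [-2.298, -2.141, 0.0]
force: [-0.5, -0.3, 0.8]
finger_gap: 0.0171
gripper_force: 35.0
```

>>> move_arm(steps="1 0 0 -1 0; 1 0 0 -2.5 0; 1 0 0 -2.75 0; 1 0 0 -2.75 0; 1 0 0 0 0; 1 0.17 -2.46 0 0; 1 0.17 -2.46 0 0; 1 0.17 -2.46 0 0; 1 0.17 -2.46 0 0; 1 0.17 -2.46 0 0; 1 0.17 -2.46 0 0; 1 0.17 -2.46 0 0; 1 0.17 -2.46 0 0; 1 0.17 -2.46 0 0; 1 0.16 -2.45 0 0; 1 0 0 0 0; 1 0 0 0 0; 1 0 0 0 0; 1 0 0 0 0; 1 0 0 0 0")

```text
t: 50.97
tcp_pos: [0.4378, -0.0479, 0.1627]
orientation: [2.298, 2.141, 0.0]
force: [1.2, -0.1, -1.8]
finger_gap: 0.0173
gripper_force: 35.0
```

```bash
python3 - <<'E'
from h import *
plan((436.3,-46.8,85,1.501))
E
```

```text
t 51.0 tcp [437.8 -47.9 162.7] yaw 1.500 tiltz [ 0.0003 -0.0001] gap 0.0173 q6 -0.29 F [ 1.2 -0.1 -1.8]
  -> [436.3   -46.8    85.      1.501] turn -0.001 shift x 0.10 y -0.16 z 7.77 | q6 -0.04
```

>>> move_arm(steps="1 0.03 -0.12 1.5 0; 1 0 0 2 0; 1 0 0 1 0; 1 0 0 0.5 0; 1 0 0 0.5 0; 1 0 0 0.4 0; 1 0 0 0.4 0; 1 0 0 0 0; 1 0 0 0 0")

```text
t: 51.72
tcp_pos: [0.436, -0.0473, 0.0999]
orientation: [2.298, 2.141, 0.0]
force: [0.5, 0.1, -1.4]
finger_gap: 0.0169
gripper_force: 35.0
```

```bash
python3 - <<'E'
from h import *
plan((436.3,-46.8,84.7,1.501))
E
```

```text
t 51.7 tcp [436.  -47.3  99.9] yaw 1.500 tiltz [ 0.0002 -0.0001] gap 0.0169 q6 -0.29 F [ 0.5  0.1 -1.4]
  -> [436.3   -46.8    84.7     1.501] turn -0.001 shift x 0.05 y 0.03 z 1.52 | q6 -0.04
```

>>> move_arm(steps="1 0 0 0.5 0; 1 0 0 0.5 0; 1 0 0 0.3 0; 1 0 0 0.1 0; 1 0 0 0 0; 1 0 0 0 0; 0.5 0 0 0 0; 0 0 0 0 0; 0 0 0 0 0; 0 0 0 0 0; 0 0 0 0 0; 0 0 0 -1.5 0; 0 0 0 -2.5 0; -0.5 0 0 -3 0; -1 0 0 0 0; -1 0 0 0 0")

```text
t: 53.05
tcp_pos: [0.437, -0.0477, 0.1572]
orientation: [2.296, 2.139, 0.003]
force: [-0.1, -0.2, -0.3]
finger_gap: 0.0619
gripper_force: 0.0
```

```bash
python3 - <<'E'
from h import *
pintop(436.3,-46.8,.128)
plan((686.8,14.8,150,1.501),(686.8,14.8,73,1.501))
E
```

```text
([320.0, 265.0], [436.4, -46.3, 19.2, 16.8], np.float64(1.4869), 128.0)
t 53.1 tcp [436.  -47.3 156. ] yaw 1.500 tiltz [ 0.0012 -0.0005] gap 0.0658 q6 -0.29 F [0.1 0.1 1.1]
  -> [686.8    14.8   150.      1.501] turn -0.001 shift x 7.95 y 24.59 z 0.60 | q6 0.09
  -> [686.8    14.8    73.      1.501] turn -0.000 shift x 0.00 y 0.00 z 7.70 | q6 0.09
```

>>> move_arm(steps="-1 0.88 2.73 0 0; -1 0.88 2.73 0 0; -1 0.88 2.73 0 0; -1 0.88 2.73 0 0; -1 0.88 2.73 0 0; -1 0.88 2.73 0 0; -1 0.88 2.73 0 0; -1 0.88 2.73 0.3 0; -1 0.91 2.75 0.3 0; -1 0 0 0 0; -1 0 0 0 0; -1 0 0 0 0; -1 0 0 0 0; -1 0 0 0 0")

```text
t: 54.27
tcp_pos: [0.6857, 0.0144, 0.15]
orientation: [-2.299, -2.141, 0.001]
force: [0.3, -0.6, -0.6]
finger_gap: 0.0931
gripper_force: 0.0
```

```bash
python3 - <<'E'
from h import *
pintop(686.8,14.8,.116); plan((686.8,14.8,73,1.501))
E
```

```text
([324.0, 264.0], [687.4, 15.5, 18.9, 17.2], np.float64(1.4897), 115.9)
t 54.3 tcp [685.9  14.3 150.3] yaw 1.499 tiltz [ 0.0002 -0.0001] gap 0.0928 q6 -0.07 F [ 0.6 -0.2 -0.4]
  -> [686.8    14.8    73.      1.501] turn -0.002 shift x 0.06 y 0.08 z 7.73 | q6 0.09
```

>>> move_arm(steps="-1 0.07 0.1 2 0; -1 0 0 2.5 0; -1 0 0 2.2 0; -1 0 0 1 0; -1 0 0 0 0; 0 0 0 0 0; 1 0 0 0 0; 1 0 0 0 0; 1 0 0 0 0; 1 0 0 0 0; 1 0 0 0 0; 1 0 0 0 0; 1 0 0 0 0; 1 0 0 0 0; 1 0 0 0 0; 1 0 0 0 0; 1 0 0 0 0; 1 0 0 0 0; 1 0 0 0 0")

```text
t: 55.9
tcp_pos: [0.6876, 0.0153, 0.0726]
orientation: [-2.299, -2.141, 0.0]
force: [-0.8, -1.2, -0.3]
finger_gap: 0.0174
gripper_force: 35.0
```

>>> move_arm(steps="1 0 0 -1 0; 1 0 0 -2.5 0; 1 0 0 -2.75 0; 1 0 0 -2.75 0; 1 0 0 0 0; 1 0.44 -2.26 0 0; 1 0.44 -2.26 0 0; 1 0.44 -2.26 0 0; 1 0.44 -2.26 0 0; 1 0.43 -2.25 0 0; 1 0 0 0 0; 1 0 0 0 0; 1 0 0 0 0; 1 0 0 0 0; 1 0 0 0 0; 1 0 0 0 0")

```text
t: 57.23
tcp_pos: [0.5773, 0.0448, 0.1624]
orientation: [-2.299, -2.141, 0.0]
force: [0.1, -0.0, -1.8]
finger_gap: 0.0177
gripper_force: 35.0
```

```bash
python3 - <<'E'
from h import *
plan((575.8,44.8,85,1.501))
E
```

```text
t 57.2 tcp [577.3  44.8 162.4] yaw 1.500 tiltz [-0.0001 -0.    ] gap 0.0177 q6 -0.04 F [ 0.1 -0.  -1.8]
  -> [575.8    44.8    85.      1.501] turn -0.001 shift x -0.01 y -0.15 z 7.74 | q6 0.15
```

>>> move_arm(steps="1 0 -0.12 1.5 0; 1 0 0 2 0; 1 0 0 1 0; 1 0 0 0.5 0; 1 0 0 0.5 0; 1 0 0 0.4 0; 1 0 0 0.4 0; 1 0 0 0 0; 1 0 0 0 0")

```text
t: 57.98
tcp_pos: [0.5756, 0.0452, 0.1]
orientation: [2.298, 2.141, 0.0]
force: [0.2, -0.0, -1.8]
finger_gap: 0.0172
gripper_force: 35.0
```

```bash
python3 - <<'E'
from h import *
plan((575.8,44.8,84.7,1.501))
E
```

```text
t 58.0 tcp [575.6  45.2 100. ] yaw 1.500 tiltz [ 0.0003 -0.    ] gap 0.0172 q6 -0.04 F [ 0.2 -0.  -1.8]
  -> [575.8    44.8    84.7     1.501] turn -0.001 shift x -0.04 y 0.02 z 1.53 | q6 0.15
```

>>> move_arm(steps="1 0 0 0.5 0; 1 0 0 0.5 0; 1 0 0 0.3 0; 1 0 0 0.1 0; 1 0 0 0 0; 1 0 0 0 0; 0.5 0 0 0 0; 0 0 0 0 0; 0 0 0 0 0; 0 0 0 0 0; 0 0 0 0 0; 0 0 0 -1.5 0; 0 0 0 -2.5 0; -0.5 0 0 -3 0; -1 0 0 0 0; -1 0 0 0 0")

```text
t: 59.32
tcp_pos: [0.5769, 0.0451, 0.1579]
orientation: [2.296, 2.139, 0.005]
force: [-0.1, 0.4, -0.3]
finger_gap: 0.062
gripper_force: 0.0
```

```bash
python3 - <<'E'
from h import *
pintop(575.8,44.8,.128)
plan((683.6,-33.1,150,1.501),(683.6,-33.1,73,1.501))
E
```

```text
([320.0, 268.0], [575.9, 45.3, 18.6, 17.5], np.float64(1.4975), 127.9)
t 59.4 tcp [575.7  45.2 156.3] yaw 1.500 tiltz [ 0.0014 -0.0002] gap 0.0661 q6 -0.04 F [ 0.2 -0.4 -0.1]
  -> [683.6   -33.1   150.      1.501] turn -0.001 shift x -7.05 y 11.31 z 0.63 | q6 0.02
  -> [683.6   -33.1    73.      1.501] turn -0.000 shift x 0.00 y 0.00 z 7.70 | q6 0.02
```

>>> move_arm(steps="-1 -1.41 2.28 0 0; -1 -1.41 2.28 0 0; -1 -1.41 2.28 0 0; -1 -1.41 2.28 0.3 0; -1 -1.41 2.29 0.3 0; -1 0 0 0 0; -1 0 0 0 0; -1 0 0 0 0; -1 0 0 0 0; -1 0 0 0 0")

```text
t: 60.2
tcp_pos: [0.6835, -0.0323, 0.1498]
orientation: [-2.297, -2.142, 0.0]
force: [-0.5, -0.4, -0.4]
finger_gap: 0.0929
gripper_force: 0.0
```

```bash
python3 - <<'E'
from h import *
pintop(683.6,-33.1,.116); plan((683.6,-33,73,1.501))
E
```

```text
([322.0, 266.0], [683.7, -32.9, 19.0, 17.2], np.float64(1.5005), 115.9)
t 60.2 tcp [683.7 -32.3 150.1] yaw 1.501 tiltz [-0.      0.0001] gap 0.0931 q6 -0.14 F [-0.1 -0.9 -0.4]
  -> [683.6   -33.     73.      1.501] turn -0.000 shift x -0.07 y -0.00 z 7.71 | q6 0.02
```

>>> move_arm(steps="-1 -0.06 0 2 0; -1 0 0 2.5 0; -1 0 0 2.2 0; -1 0 0 1 0; -1 0 0 0 0; 0 0 0 0 0; 1 0 0 0 0; 1 0 0 0 0; 1 0 0 0 0; 1 0 0 0 0; 1 0 0 0 0; 1 0 0 0 0; 1 0 0 0 0; 1 0 0 0 0; 1 0 0 0 0; 1 0 0 0 0; 1 0 0 0 0; 1 0 0 0 0; 1 0 0 0 0")

```text
t: 61.83
tcp_pos: [0.6842, -0.0338, 0.0727]
orientation: [-2.299, -2.141, 0.0]
force: [0.0, 0.4, -1.0]
finger_gap: 0.0172
gripper_force: 35.0
```

>>> move_arm(steps="1 0 0 -1 0; 1 0 0 -2.5 0; 1 0 0 -2.75 0; 1 0 0 -2.75 0; 1 0 0 0 0; 1 -0.9 -2.53 0 0; 1 -0.9 -2.53 0 0; 1 -0.9 -2.53 0 0; 1 -0.9 -2.54 0 0; 1 -0.92 -2.54 0 0; 1 0 0 0 0; 1 0 0 0 0; 1 0 0 0 0; 1 0 0 0 0; 1 0 0 0 0; 1 0 0 0 0")

```text
t: 63.17
tcp_pos: [0.5554, -0.0697, 0.1625]
orientation: [-2.298, -2.142, -0.0]
force: [1.0, -1.0, -1.6]
finger_gap: 0.0175
gripper_force: 35.0
```

```bash
python3 - <<'E'
from h import *
plan((554.1,-69.2,85,1.501))
E
```

```text
t 63.2 tcp [555.4 -69.7 162.5] yaw 1.501 tiltz [0.     0.0001] gap 0.0175 q6 -0.25 F [ 1.  -1.  -1.6]
  -> [554.1   -69.2    85.      1.501] turn -0.000 shift x 0.04 y -0.13 z 7.75 | q6 -0.05
```

>>> move_arm(steps="1 0 -0.12 1.5 0; 1 0 0 2 0; 1 0 0 1 0; 1 0 0 0.5 0; 1 0 0 0.5 0; 1 0 0 0.4 0; 1 0 0 0.4 0; 1 0 0 0 0; 1 0 0 0 0")

```text
t: 63.92
tcp_pos: [0.5536, -0.0699, 0.1]
orientation: [2.299, 2.141, 0.0]
force: [-0.3, 0.3, -1.2]
finger_gap: 0.0175
gripper_force: 35.0
```

```bash
python3 - <<'E'
from h import *
plan((554.1,-69.2,84.7,1.501))
E
```

```text
t 63.9 tcp [553.6 -69.9 100. ] yaw 1.500 tiltz [ 0.0003 -0.0001] gap 0.0175 q6 -0.25 F [-0.3  0.3 -1.2]
  -> [554.1   -69.2    84.7     1.501] turn -0.001 shift x 0.07 y 0.04 z 1.53 | q6 -0.05
```

>>> move_arm(steps="1 0 0 0.5 0; 1 0 0 0.5 0; 1 0 0 0.3 0; 1 0 0 0.1 0; 1 0 0 0 0; 1 0 0 0 0; 0.5 0 0 0 0; 0 0 0 0 0; 0 0 0 0 0; 0 0 0 0 0; 0 0 0 0 0; 0 0 0 -1.5 0; 0 0 0 -2.5 0; -0.5 0 0 -3 0; -1 0 0 -3 0; -1 0 0 -3 0; -1 0 0 0 0")

```text
t: 65.33
tcp_pos: [0.5567, -0.0708, 0.2225]
orientation: [2.291, 2.135, 0.009]
force: [0.2, -0.7, 0.3]
finger_gap: 0.0684
gripper_force: 0.0
```

>>> move_arm(steps="-1 -3 -1.5 0 0; -1 -3 -1.5 0 0; -1 -3 -1.5 0 0; -1 -3 -1.5 0 0; -1 -3 -1.5 0 0; -1 -3 -1.5 0 0; -1 -3 -1.5 0 0; -1 -3 -1.5 0 0; -1 -3 -1.5 0 0; -1 -3 -1.5 0 0; -1 -3 0 0 0; -1 0 0 0 0; -1 0 0 0 0")

```text
t: 66.42
tcp_pos: [0.3798, -0.3896, 0.2151]
orientation: [-2.301, -2.138, -0.0]
force: [-0.0, -0.4, -0.7]
finger_gap: 0.0928
gripper_force: 0.0
```

```bash
python3 - <<'E'
from h import *
plan()
c=cap('top'); W=cloud(c); stack(c,.078,0)
m=(W[...,2]>.122)&(W[...,2]<.134)&(np.hypot(W[...,0]-.506,W[...,1])<.14)
for o in comps(c,m,.128,15): print(o)
s=cap('side'); cv2.imwrite('pics/fin.png',np.hstack([cv2.resize(c['pixels'][150:330,220:400,::-1],(400,400)),cv2.resize(s['pixels'][170:350,190:370,::-1],(400,400))]))
E
```

```text
t 66.4 tcp [ 379.8 -389.6  215.1] yaw 1.497 tiltz [-0.0002  0.0007] gap 0.0928 q6 -0.93 F [-0.  -0.4 -0.7]
stack ([309.0, 258.0], [499.6, 1.8, 178.6, 64.5], np.float64(-0.1871), 78.8) off in carrier -6.8 1.6
([290.0, 218.0], [575.4, 44.0, 17.9, 16.4], np.float64(0.4845), 127.7)
([343.0, 229.0], [553.9, -69.1, 17.6, 15.1], np.float64(0.0155), 128.3)
([278.0, 272.0], [457.4, 66.8, 17.1, 14.8], np.float64(0.038), 127.7)
([331.0, 283.0], [436.0, -46.6, 16.9, 14.7], np.float64(-1.5452), 128.6)
```

View pics/fin.png

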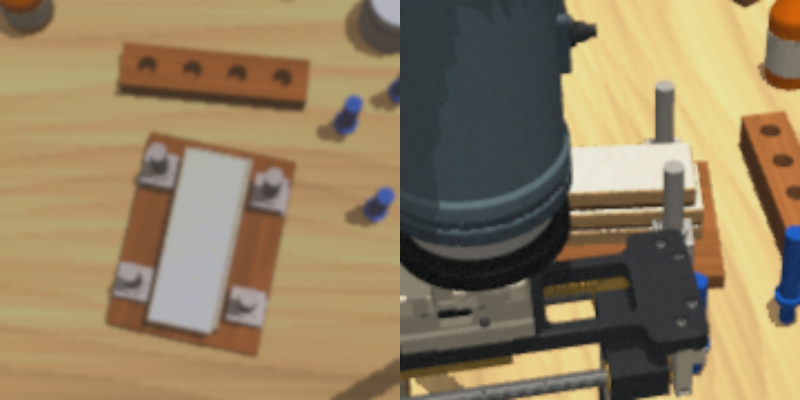

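All four pins are home (tops at 128 mm, on the eye axes). The top board's offset reads -6.8 mm, against -3.5 mm earlier, so I check whether it is drifting.

```bash
python3 - <<'E'
from h import *
for i in range(3):
    c=cap('top'); stack(c,.078,0)
W=cloud(c);H=hsv(c)
u=np.array([.982,-.187]); v=np.array([.187,.982]); D=W[...,:2]*1000-[506,-1]; a=D@u; b=D@v
for lo,hi in((.073,.083),(.05,.072),(.03,.05)):
    m=(W[...,2]>lo)&(W[...,2]<hi)&(np.abs(a)<105)&(np.abs(b)<39)
    print(lo,m.sum(),'along',np.percentile(a[m],[.5,99.5]).round(1),'across',np.percentile(b[m],[.5,99.5]).round(1))
cv2.imwrite('pics/fin2.png',cv2.resize(c['pixels'][205:315,260:365,::-1],(573,600),interpolation=cv2.INTER_CUBIC))
print(state()['t'])
E
```

```text
stack ([309.0, 258.0], [499.6, 1.8, 178.7, 64.5], np.float64(-0.1871), 78.8) off in carrier -6.8 1.6
stack ([309.0, 258.0], [499.4, 1.9, 179.0, 64.5], np.float64(-0.1871), 78.8) off in carrier -7.0 1.6
stack ([309.0, 257.0], [499.4, 1.8, 179.0, 64.5], np.float64(-0.1869), 78.8) off in carrier -7.0 1.5
0.073 2311 along [-96.5  81.6] across [-30.4  34.9]
0.05 174 along [-97.1  90.1] across [-34.5  27.8]
0.03 13 along [-89.3  63.1] across [-34.9 -32.7]
66.6667
```

View pics/fin2.png

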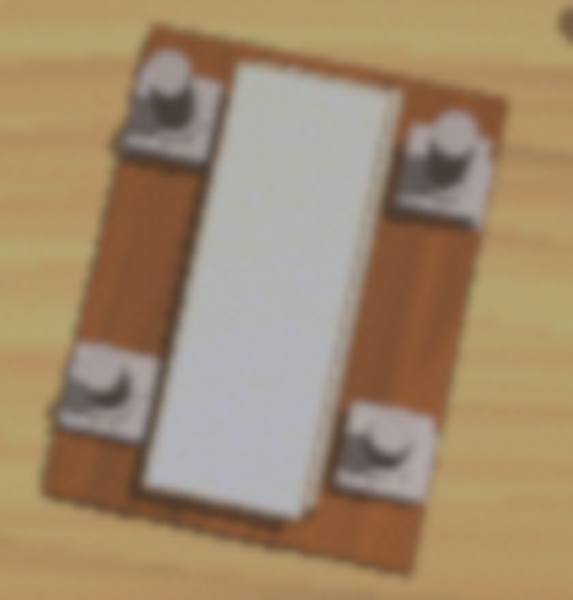

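The reading is stable at about 7 mm, with 12 allowed. The side view is blocked by the arm, so I park at the start pose and check the layers under it from the side.

>>> move_arm(steps="-1 -2 -2.7 0 0; -1 -2 -2.7 0 0; -1 -2 -2.7 0 0; -1 -2 -2.7 0 0; -1 -2 -2.7 0 0; -1 -2 -2.7 0 0; -1 -2 -2.7 0 0; -1 0 0 0 0; -1 0 0 0 0")

```text
t: 67.42
tcp_pos: [0.1814, -0.5148, 0.2157]
orientation: [2.301, 2.139, 0.0]
force: [0.9, 0.1, 0.3]
finger_gap: 0.0931
gripper_force: 0.0
```

```bash
python3 - <<'E'
from h import *
c=cap('side'); W=cloud(c)
u=np.array([.982,-.187]); v=np.array([.187,.982]); D=W[...,:2]*1000-[506,-1]; a=D@u; b=D@v
for n,lo,hi in(('top',.0795-.0155,.0775),('sheet2',.0575,.061),('mid',.042,.054),('sheet1',.0355,.0385),('bot',.02,.032)):
    m=(W[...,2]>lo)&(W[...,2]<hi)&(np.abs(a)<105)&(b>-46)&(b<-15)&(np.abs(a)<40)
    e=(W[...,2]>lo)&(W[...,2]<hi)&(np.abs(b)<25)&(a>70)&(a<102)
    print(n,m.sum(),'near long face b %.1f'%np.median(b[m]),'far end a',e.sum(), np.median(a[e]).round(1) if e.any() else '')
print(W[...,2][(np.abs(a)<80)&(np.abs(b)<25)&(W[...,2]>.07)].mean())
cv2.imwrite('pics/fin3.png',cv2.resize(c['pixels'][210:310,220:345,::-1],(750,600),interpolation=cv2.INTER_CUBIC))
t=cap('top'); stack(t,.078,0); plan()
E
```

```text
top 228 near long face b -31.1 far end a 8 77.8
sheet2 73 near long face b -30.7 far end a 11 85.6
mid 178 near long face b -35.2 far end a 0 
sheet1 47 near long face b -32.2 far end a 0 
bot 184 near long face b -35.6 far end a 14 95.9
0.07903990950582372
stack ([309.0, 258.0], [499.5, 1.6, 178.7, 64.2], np.float64(-0.1852), 78.8) off in carrier -6.9 1.3
t 67.5 tcp [ 183.1 -513.8  215.8] yaw 1.501 tiltz [0.0005 0.0005] gap 0.0928 q6 -1.36 F [ 1.2 -0.1  0. ]
```

View pics/fin3.png

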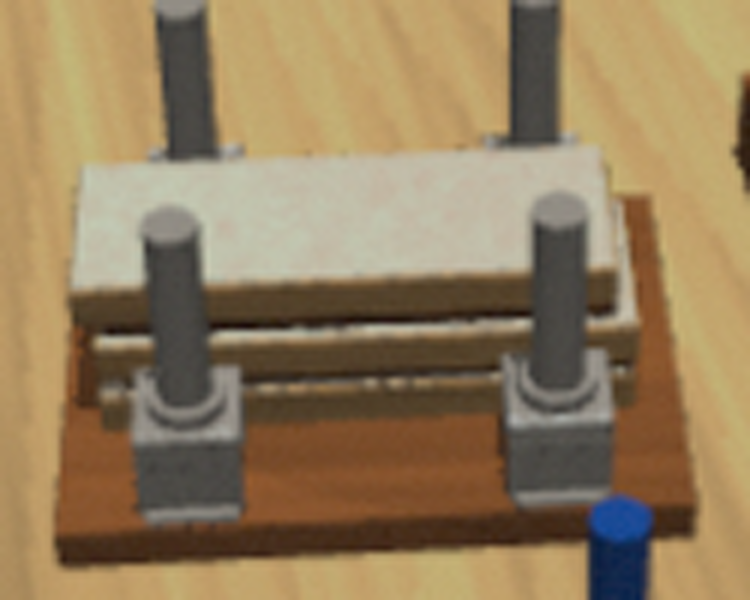

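The side view shows all five layers flat and square and the pins seated on their collars. The top board is about 7 mm back along x, inside the 12 mm limit, and the sheets are within a few mm. I hand in.

```bash
python3 -c "
from workcell import *
print(job_done())"
```

```text
the job is handed in; nothing more can be done
None
```

I handed in the job with the stack complete on the carrier and all four pins home in the eyes, two on each long side; no verdict came back, and in my last measurements the top board was about 7 mm off centre (12 mm allowed).

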